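# Refit four heat sinks on their circuit boards

## Robot

A 6-joint arm with a two-finger parallel gripper is mounted at the origin on the work surface. World frame = base frame: x ahead of the robot, y to its left, z up, the work surface at z = 0. Lengths are in mm, angles in rad, forces in N, time in s.
With the tool pointing down it reaches from about 275 to 750 mm from the base axis. Payload 10.2 kg.
Tool frame: the origin (TCP) lies midway between the tips of the shut fingers; the grasp point (between the pads) lies 19 mm behind it; z points along the fingers, y is the line along which they close (so a half turn about z gives the same grasp; the last joint's range is limited). The gripper opens to 85 mm and grips with 20 to 120 N. Pads are 22 mm wide; open, the fingers measure 114 mm over their backs; the gripper's body (76 mm by 85 mm) begins 54 mm behind the grasp point. The pads swing forward as they close: fully open they stand 13 mm farther back than shut.
Start: joints at [-1.468, 0.313, 1.498, -0, 1.331, -0.223], TCP at [168.022, -497.393, 231.294] pointing down, gripper open.
Joint ranges: [-2.94, 2.94], [-0.97, 2.17], [0.19, 2.56], [-1.23, 4.37], [0.02, 3.11], [-2.88, 2.88]. Speed limits (rad/s): [2.39, 2.39, 3.01, 3.14, 3.14, 3.14].

## Interface

Orientations are given as a unit quaternion [w, x, y, z].
In Python, from rig import sense, capture, finish_job, find_in, place_of gives the robot as it stands. The module is installed in compiled form; this text tells all that it offers.
- The arm moves only by the shell command python3 -m jog 'ROWS' [FORCE]. ROWS is JSON, a list of rows, each an object of numbers: "tx", "ty", "tz": the shift along the tool's x, y, z in mm; "ax", "ay", "az": the turn, a rotation vector about the tool's x, y, z in rad; "jaw": the closure, from -1 (fully open) to 1 (shut), so that 0 is half open. In form: [{"tx": .., "ty": .., "tz": .., "ax": .., "ay": .., "az": .., "jaw": ..}, ...]. A call has 1 to 5 rows; each row shifts and turns the commanded pose from where the row before left it, along the tool's axes as they then stand; what a row does not reach is not made up. A row lasts 1/8 s, in which the tool goes at most 62.5 mm and 10.7 degrees, less where a joint would pass 70% of its speed; a pose out of reach is approached as far as the arm can. A call with a gripper value outside its range is refused whole. The fingers move at their own pace and stop on an object; FORCE is the grip in N (left out, the last holds). Time passes only in rows, so rows that do not move let the fingers close. It gives the time, the measured TCP pose, the force, the opening and the grip force at its end, in the units of the state.
- sense(): the state, without advancing time (a new reading comes with each control period).
- capture(name): name is "scene" or "top" or "wrist"; returns a dict with "color" (384x512x3 uint8, red, green, blue), "depth" (384x512 float32, mm along the optical axis (not along the pixel's ray), 0 where there is no reading), "fx", "fy", "cx", "cy" (pixels), "camera_from_world" (4x4, takes a point from world to camera coordinates); the wrist camera has in their place "mount" (4x4, takes a point from camera to tool coordinates, whose origin is the TCP and whose axes are the flange's). Camera axes: x right, y up, looking along -z (the intrinsics and any distortion apply to the point x, -y, -z); pixel columns grow to the right and rows downward; lengths in mm; the calibration is good to about 2 mm. A picture is of the moment at which its call begins: read the wrist's pose just before it.
- finish_job(): hands the job in; it is judged then, once.
Trained networks look in the newest picture that a camera, given by its name, has taken for a name from the list of things; names that differ only in an ending like _2 or _b are one class to them, and where a whole thing is asked for, a point or a joint stands for the part that bears it (a point fixed in the world has none). Each returns a list of dicts, best first, with "conf" (0 to 1); they miss things now and then, are a little off and sometimes report something else, mostly with a low value. They report only what shows in the picture. A call takes as long as a camera call.
- find_in(query, camera): "centre" ([column, row] in pixels, amid what is visible of it).
- place_of(query, camera): "centre" ([column, row] in pixels: a listed point, or the origin of a listed thing).
The state is a dict: "time_s": time; "joints": joint angles; "dq": joint speeds; "tau": joint torques, N m; "eef_pos": TCP position; "ee_rot": TCP orientation; "force": force on the tool from outside, world axes, zero at the start; "wrist_torque": the same for the moment, N m; "grip_width": opening from 0.0 (shut) to 1.0 (fully open); "grip_force": force on a finger pad.
Only numpy, scipy, OpenCV 4.12 (cv2) and the standard library are available. Lean on these libraries where they do the work, as an engineer would, in place of code of your own. Each camera call takes 0.05 s, during which the arm holds its last target. There are 200 camera calls.

## Task

Four repaired circuit boards are clamped in their holders and wait for their heat sinks. Pick the four heat sinks out from the things on the mat and set each, fins up, on the chip whose thermal pad has the heat sink's own size and shape, centred and squared up with the pad and lying flat on it. Set them down gently, do not drop them, and leave the solder reel and the cooling fan where they are.

Things in the scene. Friction and masses are not known exactly. Their poses are not given: they have to be found in the camera images.
- silver_sink_mid (a point): Heat sink of plain silver aluminium with straight fins, the largest square one: 40 x 40 mm, 24 mm tall, 45 g, loose, standing fins up on the mat. This point is its centre, half-way up; z up, x and y square to its sides. Its sides act as flat walls over the full height, so it can be pinched across any pair of opposite sides.
- blue_sink_mid (a point): Heat sink of blue anodised aluminium, the middle-sized square one: 30 x 30 mm, 24 mm tall, 25 g, loose, standing fins up on the mat. This point is its centre, half-way up; z up, x and y square to its sides. Its sides act as flat walls over the full height, so it can be pinched across any pair of opposite sides.
- copper_sink_mid (a point): Heat sink of copper, the smallest square one: 20 x 20 mm, 22 mm tall, 36 g, loose, standing fins up on the mat. This point is its centre, half-way up; z up, x and y square to its sides. Its sides act as flat walls over the full height, so it can be pinched across any pair of opposite sides.
- red_sink_mid (a point): Heat sink of red anodised aluminium, oblong: 56 mm long (along its x) and 22 mm wide (along its y), 22 mm tall, 30 g, loose, standing fins up on the mat. This point is its centre, half-way up; z up, x along its length. Its sides act as flat walls over the full height, so it can be pinched across any pair of opposite sides.
- board_large_pad (a point): Fixed black board holder, 100 x 100 x 18 mm, with a green circuit board 87 x 62 mm clamped on it; on the chip in its middle is a pale pink-white thermal pad, 40 x 40 mm. This point is the centre of the pad's level upper face, 23.6 mm above the mat, z up, x and y square to the pad's sides. Nothing on board or holder stands higher than the pad.
- board_medium_pad (a point): Fixed black board holder, 100 x 100 x 18 mm, with a green circuit board 87 x 62 mm clamped on it; on the chip in its middle is a pale pink-white thermal pad, 30 x 30 mm. This point is the centre of the pad's level upper face, 23.6 mm above the mat, z up, x and y square to the pad's sides. Nothing on board or holder stands higher than the pad.
- board_small_pad (a point): Fixed black board holder, 100 x 100 x 18 mm, with a green circuit board 87 x 62 mm clamped on it; on the chip in its middle is a pale pink-white thermal pad, 20 x 20 mm. This point is the centre of the pad's level upper face, 23.6 mm above the mat, z up, x and y square to the pad's sides. Nothing on board or holder stands higher than the pad.
- board_long_pad (a point): Fixed black board holder, 100 x 100 x 18 mm, with a green circuit board 87 x 62 mm clamped on it; on the chip in its middle is a pale pink-white thermal pad, a strip over a row of transistors, 56 mm long (along x) and 22 mm wide (along y). This point is the centre of the pad's level upper face, 23.6 mm above the mat, z up, x along the strip. Nothing on board or holder stands higher than the pad.
- solder_reel_mid (a point): Bystander: reel of solder wire standing on the mat (the mat's top is 3 mm above the work surface), white flanges with a green label on top, 50 mm across, 40 mm tall; this point is its centre. A yellow-lidded flux tin, 44 mm across and 18 mm tall, stands in the same row and a flux syringe, 18 mm high, lies between the boards (not listed).
- fan_mid (a point): Bystander: small cooling fan lying flat on the mat, black frame 40 x 40 mm, 20 mm tall, white impeller; not a heat sink. This point is its centre.

How it is judged:
By the outcome, as a careful person would: the job done as asked, in the order asked, and still so for the second after the job is handed in, with the robot touching nothing.
It also fails if it takes over 99 s, if anything falls off the work surface, if the arm or the gripper's body presses on something with over 40 N, if the wrist force passes 120 N, or if a joint passes its speed limit or range.

## Working session

There is one attempt and no reset: what is moved stays moved. The work goes in short steps, Python scripts to look and compute and a shell command to move; the robot and the scene stay as the last step left them, time stands still between calls to the robot, and variables do not carry over. Pictures are saved under pics/ and viewed, at most 14 in all, crops included, and the job is handed in when it is done.

```bash
mkdir -p pics
cat > h.py <<'E'
import numpy as np, cv2
from rig import sense, capture, find_in, place_of
from scipy.spatial.transform import Rotation as R
def save(c,n): cv2.imwrite('pics/'+n+'.png',c['color'][:,:,::-1])
def pose():
    s=sense(); q=s['ee_rot']; T=np.eye(4); T[:3,:3]=R.from_quat([q[1],q[2],q[3],q[0]]).as_matrix(); T[:3,3]=s['eef_pos']; return T
def shot(name):
    T=pose() if name=='wrist' else None
    c=capture(name)
    c['wc']= T@c['mount'] if name=='wrist' else np.linalg.inv(c['camera_from_world'])
    return c
def ray(c,p):
    d=np.array([(p[0]-c['cx'])/c['fx'],-(p[1]-c['cy'])/c['fy'],-1.])
    return c['wc'][:3,3], c['wc'][:3,:3]@d
def atz(c,p,z):
    o,d=ray(c,p); return o+d*(z-o[2])/d[2]
def dep(c,p):
    u,v=int(round(p[0])),int(round(p[1])); w=c['depth'][max(0,v-3):v+4,max(0,u-3):u+4]; w=w[w>0]
    o,d=ray(c,p); return o+d*np.median(w) if len(w) else None
E
python3 - <<'E'
from h import *
np.set_printoptions(precision=1,suppress=True)
s=sense(); print(s['time_s'],s['eef_pos'],s['ee_rot'],s['grip_width'])
N='silver_sink_mid blue_sink_mid copper_sink_mid red_sink_mid board_large_pad board_medium_pad board_small_pad board_long_pad solder_reel_mid fan_mid'.split()
for cam in ('top','scene'):
    c=shot(cam); save(c,cam+'0'); print(cam,c['fx'],c['wc'][:3,3],[k for k in c])
    for n in N:
        for r in place_of(n,cam)[:2]: print(n,round(r['conf'],2),np.array(r['centre']),dep(c,r['centre']))
c=shot('wrist');print(c['mount'],c['fx'],c['cx'],c['cy'])
E
```

```text
0.0 [ 168.  -497.1  230.7] [-0.   1.   0.2  0. ] 0.9957044982992409
top 352.3772500526407 [396.6 -15.2 872.8] ['color', 'depth', 'fx', 'fy', 'cx', 'cy', 'camera_from_world', 'wc']
silver_sink_mid 0.86 [298.6 227.3] [444.3 -98.7  26.7]
blue_sink_mid 0.77 [125.4 244.7] [393.6 314.7  25.4]
copper_sink_mid 0.48 [212.9 230.6] [432.  106.9  21.8]
red_sink_mid 0.68 [398.4 170.9] [ 586.7 -340.4   27.5]
red_sink_mid 0.51 [390.1 239.7] [ 420.  -316.9   22.4]
board_large_pad 0.69 [400.7 168.9] [ 591.8 -346.2   27.3]
board_medium_pad 0.86 [113.2 160.1] [599.6 360.1  28.5]
board_small_pad 0.75 [205.3 148.9] [633.6 133.9  24.6]
board_long_pad 0.55 [302.7 147.8] [ 640.1 -107.4   28.2]
solder_reel_mid 0.84 [258.6 220. ] [458.3  -3.   45.1]
solder_reel_mid 0.68 [296.5 224.6] [450.7 -93.7  26.2]
fan_mid 0.6 [162.8 233.1] [423.3 227.2  23.2]
scene 466.69500264705385 [1201.4  764.5  787.1] ['color', 'depth', 'fx', 'fy', 'cx', 'cy', 'camera_from_world', 'wc']
silver_sink_mid 0.55 [245.  184.9] [471.6 -90.6  21.7]
blue_sink_mid 0.78 [378.5 249.8] [411.  333.1   9.8]
copper_sink_mid 0.41 [303.7 209.8] [433.7 106.   19.2]
red_sink_mid 0.69 [208.9 150.9] [ 424.6 -321.9   20.3]
board_large_pad 0.7 [162.1 165.5] [ 591.7 -341.3   27.5]
board_medium_pad 0.88 [336.4 288.3] [596.9 351.9  25.8]
board_medium_pad 0.56 [248.  182.1] [458.2 -92.3  24.5]
board_small_pad 0.83 [254.5 242.9] [626.6 119.8  26.6]
board_long_pad 0.57 [194.2 204.4] [ 637.5 -113.4   24. ]
solder_reel_mid 0.86 [264.8 194.7] [481.1   3.3  39.8]
fan_mid 0.71 [340.5 233.4] [440.3 237.5  20.5]
fan_mid 0.47 [301.3 214.5] [442.7 106.1   8.1]
[[  -0.     1.     0.3   77.6]
 [   1.     0.    -0.    -0.2]
 [  -0.     0.3   -1.  -142.6]
 [   0.     0.     0.     1. ]] 325.74096910330985 255.71255571329317 194.74421559951773
```

View pics/top0.png

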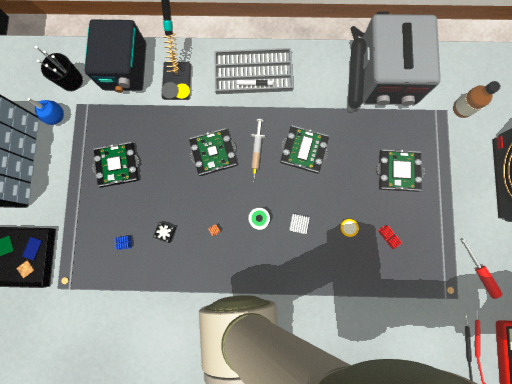

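Run:
```python
from h import *
np.set_printoptions(precision=2,suppress=True)
print(pose()); c=shot('wrist'); print(c['mount']); print({k:v for k,v in c.items() if k not in('color','depth')}.keys())
c=shot('top'); im=c['color'][100:290,80:440]; cv2.imwrite('pics/top1.png',cv2.resize(im[:,:,::-1],None,fx=2.2,fy=2.2,interpolation=cv2.INTER_CUBIC))
```

```text
[[   0.95    0.32    0.    168.03]
 [   0.32   -0.95    0.   -497.39]
 [   0.     -0.     -1.    231.28]
 [   0.      0.      0.      1.  ]]
[[  -0.      0.95    0.3    77.55]
 [   1.      0.     -0.     -0.23]
 [  -0.      0.3    -0.95 -142.56]
 [   0.      0.      0.      1.  ]]
dict_keys(['fx', 'fy', 'cx', 'cy', 'mount', 'wc'])
```

View pics/top1.png

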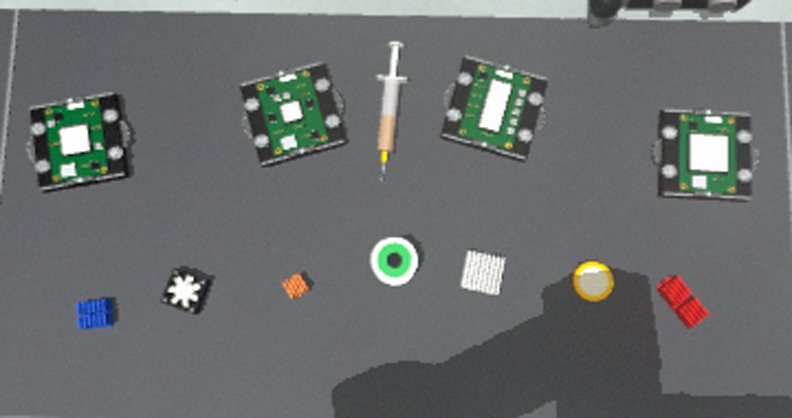

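The top view shows these pixel positions.
- **Front row:** blue (125,242), fan (165,232), copper (214,230), reel (259,219), silver (299,224), tin (349,228), red (390,237).
- **Boards:** medium (114,163), small (213,151), long (304,149), large (402,170).

Networks agree with the picture, except that the first red hit is on the large board.

```bash
cat >> h.py <<'E'
SINK={'silver':(40,40,24),'blue':(30,30,24),'copper':(20,20,22),'red':(56,22,22)}
PAD={'large':(40,40),'medium':(30,30),'small':(20,20),'long':(56,22)}
def mask(im,kind):
    h=cv2.cvtColor(im,cv2.COLOR_RGB2HSV); H,S,V=[h[:,:,i].astype(int) for i in range(3)]
    if kind=='blue': m=(H>100)&(H<130)&(S>110)
    elif kind=='copper': m=(H>3)&(H<20)&(S>90)
    elif kind=='red': m=((H<4)|(H>172))&(S>110)
    else: m=(S<50)&(V>110)
    return m
def cloud(c):
    v,u=np.mgrid[:c['depth'].shape[0],:c['depth'].shape[1]]; D=c['depth']
    P=np.stack([(u-c['cx'])/c['fx']*D,-(v-c['cy'])/c['fy']*D,-D],-1)
    return P@c['wc'][:3,:3].T+c['wc'][:3,3]
def rect(c,kind,near,rad=45,ztop=26.6,zlo=18,dz=12,white=None):
    """oriented rect of things of a colour near xy: centre, long-side yaw deg, sides, median top z"""
    P=cloud(c); m=mask(c['color'],kind)&(c['depth']>0)&(P[:,:,2]>zlo)&(P[:,:,2]<zlo+dz+8)&(np.hypot(P[:,:,0]-near[0],P[:,:,1]-near[1])<rad)
    m=cv2.morphologyEx(m.astype(np.uint8),cv2.MORPH_CLOSE,np.ones((5,5)))
    n,l,st,ce=cv2.connectedComponentsWithStats(m)
    if n<2: return None
    k=1+np.argmax(st[1:,4]); px=np.argwhere(l==k)[:,::-1]
    hull=cv2.convexHull(px.astype(np.float32)).reshape(-1,2)
    W=np.array([atz(c,p,ztop)[:2] for p in hull])
    (cc,(w,h),a)=cv2.minAreaRect(W.astype(np.float32))
    if w<h: w,h,a=h,w,a+90
    z=np.median(P[:,:,2][(l==k)&(c['depth']>0)])
    return np.array(cc),(a+90)%180-90,(w,h),z,ce[k]
def go(xyz,yaw,n):
    """suggest rows (mm, rad): turn and shift spread evenly; shift taken along axes before the row's turn"""
    T=pose(); y0=np.arctan2(T[1,0],T[0,0]); d=(np.radians(yaw)-y0+np.pi)%(2*np.pi)-np.pi
    D=np.array(xyz)-T[:3,3]; print('now',T[:3,3].round(1),np.degrees(y0).round(2),'dist',np.linalg.norm(D).round(1))
    for i in range(n):
        a=y0+d*i/n; s=D/n
        print('{"tx":%.1f,"ty":%.1f,"tz":%.1f,"az":%.4f}'%(np.cos(a)*s[0]+np.sin(a)*s[1],np.sin(a)*s[0]-np.cos(a)*s[1],-s[2],-d/n))
E
python3 - <<'E'
from h import *
np.set_printoptions(precision=1,suppress=True)
c=shot('top'); P=cloud(c)
print('mat z',np.median(P[190:210,270:290,2]), 'std',P[190:210,270:290,2].std())
for k,p in dict(silver=(299,224),blue=(125,242),copper=(214,230),red=(390,237)).items():
    print(k,rect(c,k,atz(c,p,26)[:2],ztop=3+SINK[k][2],zlo=10,dz=20))
for k,p in dict(large=(402,170),medium=(114,163),small=(213,151),long=(304,149)).items():
    print(k,rect(c,'w',atz(c,p,26)[:2],zlo=14,dz=20,rad=34))
print('tin',atz(c,(349,228),20),'reel',atz(c,(259,219),40),'fan',atz(c,(165,232),23))
E
```

```text
mat z 4.34377465764544 std 61.274119899592556
silver (array([453.4, -99.8]), 79.28498077392578, (41.0683479309082, 40.878273010253906), np.float64(25.885592224992592), array([299.1, 223.5]))
blue (array([398.8, 321.7]), -80.60892868041992, (36.68571472167969, 29.39520263671875), np.float64(26.347749174187072), array([122.5, 242.3]))
copper (array([434.1, 103.5]), -54.88242721557617, (21.045848846435547, 20.79680824279785), np.float64(24.928954910189418), array([214.2, 229.7]))
red (array([ 426.7, -316.6]), 38.622711181640625, (53.57466125488281, 26.765993118286133), np.float64(24.303143818295894), array([390.4, 236.8]))
large (array([ 585. , -348.1]), -2.2607650756835938, (56.595603942871094, 41.311676025390625), np.float64(27.353757956079107), array([401.1, 170.1]))
medium (array([586. , 351.5]), 10.506103515625, (48.8019905090332, 46.35478210449219), np.float64(27.701066638337636), array([113.8, 164.7]))
small (array([636.6, 119.7]), 25.7139835357666, (36.21113204956055, 26.139541625976562), np.float64(27.513177471861468), array([210.8, 148.5]))
long (array([ 639.5, -120.3]), -15.053329467773438, (58.245025634765625, 41.64427947998047), np.float64(26.84451393039808), array([307.1, 148.7]))
tin [ 445.7 -220.3   20. ] reel [461.   -3.8  40. ] fan [426.  222.1  23. ]
```

Run:
```python
from h import *
go((427,-317,130),38.6,8)
```

```text
now [ 168.  -497.4  231.3] 18.67 dist 331.5
{"tx":37.9,"ty":-11.0,"tz":12.7,"az":-0.0435}
{"tx":38.3,"ty":-9.3,"tz":12.7,"az":-0.0435}
{"tx":38.7,"ty":-7.7,"tz":12.7,"az":-0.0435}
{"tx":39.0,"ty":-6.0,"tz":12.7,"az":-0.0435}
{"tx":39.2,"ty":-4.3,"tz":12.7,"az":-0.0435}
{"tx":39.4,"ty":-2.6,"tz":12.7,"az":-0.0435}
{"tx":39.4,"ty":-0.9,"tz":12.7,"az":-0.0435}
{"tx":39.4,"ty":0.9,"tz":12.7,"az":-0.0435}
```

```bash
python3 -m jog '[{"tx":38,"ty":-11,"tz":12.7,"az":-0.0435},{"tx":38.3,"ty":-9.3,"tz":12.7,"az":-0.0435},{"tx":38.7,"ty":-7.7,"tz":12.7,"az":-0.0435},{"tx":39,"ty":-6,"tz":12.7,"az":-0.0435},{"tx":39.2,"ty":-4.3,"tz":12.7,"az":-0.0435}]'
python3 -m jog '[{"tx":39.4,"ty":-2.6,"tz":12.7,"az":-0.0435},{"tx":39.4,"ty":-0.9,"tz":12.7,"az":-0.0435},{"tx":39.4,"ty":0.9,"tz":12.7,"az":-0.0435},{"tx":0},{"tx":0}]'
python3 - <<'E'
from h import *
np.set_printoptions(precision=1,suppress=True)
c=shot('wrist'); save(c,'w1'); P=cloud(c)
print(sense()['joints'],sense()['time_s']); print(rect(c,'red',(427,-317),ztop=25,zlo=12,dz=12)); print(place_of('red_sink_mid','wrist'))
go((427,-317,130),38.6,1)
E
```

```text
[-1.5  0.3  1.5 -0.   1.3 -0.2] 1.35
None
[]
now [ 168.  -497.4  231.3] 18.67 dist 331.5
{"tx":303.1,"ty":-88.0,"tz":101.3,"az":-0.3479}schema error: expected keys tx, ty, tz, ax, ay, az, jaw
schema error: expected keys tx, ty, tz, ax, ay, az, jaw
```

View pics/w1.png

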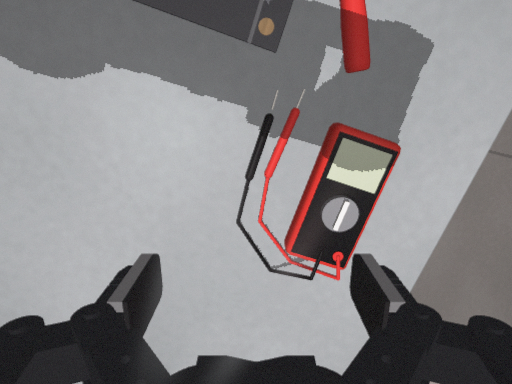

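The wrist view still shows the start place, with the multimeter on the table at about (345,195) and the fingers at (135,290) and (375,290). The moves were refused because every key is required.

```bash
sed -i 's/"az":%.4f}/"ax":0,"ay":0,"az":%.4f,"jaw":-1}/' h.py
python3 -m jog '[{"tx":38,"ty":-11,"tz":12.7,"ax":0,"ay":0,"az":-0.0435,"jaw":-1},{"tx":38.3,"ty":-9.3,"tz":12.7,"ax":0,"ay":0,"az":-0.0435,"jaw":-1},{"tx":38.7,"ty":-7.7,"tz":12.7,"ax":0,"ay":0,"az":-0.0435,"jaw":-1},{"tx":39,"ty":-6,"tz":12.7,"ax":0,"ay":0,"az":-0.0435,"jaw":-1},{"tx":39.2,"ty":-4.3,"tz":12.7,"ax":0,"ay":0,"az":-0.0435,"jaw":-1}]'
python3 -m jog '[{"tx":39.4,"ty":-2.6,"tz":12.7,"ax":0,"ay":0,"az":-0.0435,"jaw":-1},{"tx":39.4,"ty":-0.9,"tz":12.7,"ax":0,"ay":0,"az":-0.0435,"jaw":-1},{"tx":39.4,"ty":0.9,"tz":12.7,"ax":0,"ay":0,"az":-0.0435,"jaw":-1},{"tx":0,"ty":0,"tz":0,"ax":0,"ay":0,"az":0,"jaw":-1},{"tx":0,"ty":0,"tz":0,"ax":0,"ay":0,"az":0,"jaw":-1}]'
python3 - <<'E'
from h import *
np.set_printoptions(precision=1,suppress=True)
c=shot('wrist'); save(c,'w2'); P=cloud(c)
print(sense()['joints'],sense()['time_s']); print(rect(c,'red',(427,-317),ztop=25,zlo=12,dz=12)); print(place_of('red_sink_mid','wrist'))
go((427,-317,130),38.6,1)
E
```

```text
time_s: 2.02
eef_pos: [330.9, -383.8, 167.5]
ee_rot: [0.0, 0.963, 0.269, 0.0]
force: [-0.0, -0.9, -0.4]
grip_width: 0.996
grip_force: 0.0
time_s: 2.65
eef_pos: [426.8, -317.3, 129.9]
ee_rot: [0.0, 0.944, 0.33, -0.0]
force: [-0.9, -0.2, -0.0]
grip_width: 0.996
grip_force: 0.0
[-0.9  0.4  1.6 -0.   1.1  0. ] 2.7
(array([ 428.8, -318.5]), 37.93204879760742, (53.443565368652344, 21.331562042236328), np.float64(22.15763889041287), array([258.2, 191.7]))
[{'centre': [256.3, 188.8], 'conf': 0.81}]
now [ 426.5 -317.7  130.1] 38.53 dist 0.9
{"tx":0.9,"ty":-0.3,"tz":0.1,"ax":0,"ay":0,"az":-0.0013,"jaw":-1}
```

View pics/w2.png

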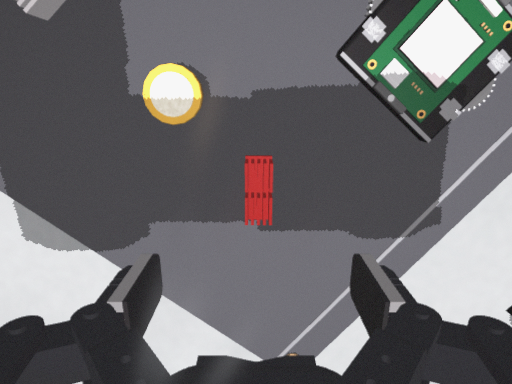

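The wrist view shows the red sink upright at (258,191), nearly centred and squared. The flux tin is at (172,94), clear of the fingers, and the large board is at upper right.

```bash
cat >> h.py <<'E'
import pickle
def tri(c1,p1,c2,p2):
    o1,d1=ray(c1,p1);o2,d2=ray(c2,p2); s=np.linalg.lstsq(np.stack([d1,-d2],1),o2-o1,rcond=None)[0]
    return (o1+d1*s[0]+o2+d2*s[1])/2
def off(cc,yaw):
    """offset of world xy and yaw from the tool in tool axes"""
    T=pose(); d=T[:3,:3].T@np.array([cc[0]-T[0,3],cc[1]-T[1,3],0]); y=np.degrees(np.arctan2(T[1,0],T[0,0]))
    return 'tx %.1f ty %.1f z %.1f az %.3f'%(d[0],d[1],T[2,3],-np.radians((yaw-y+45)%90-45))
E
python3 - <<'E'
from h import *
c=shot('wrist'); r=rect(c,'red',(428,-318),ztop=25,zlo=12,dz=12); pickle.dump((c,r),open('a.pkl','wb'))
E
python3 -m jog '[{"tx":1.3,"ty":2,"tz":30,"ax":0,"ay":0,"az":0.01,"jaw":-1},{"tx":0,"ty":0,"tz":30,"ax":0,"ay":0,"az":0,"jaw":-1},{"tx":0,"ty":0,"tz":0,"ax":0,"ay":0,"az":0,"jaw":-1}]' 30
python3 - <<'E'
from h import *
c0,r0=pickle.load(open('a.pkl','rb'))
c=shot('wrist'); r=rect(c,'red',(428,-318),ztop=25,zlo=12,dz=12); print(r,tri(c0,r0[4],c,r[4]),off(r[0],r[1]))
print(place_of('red_sink_mid','wrist')); save(c,'w3')
E
```

```text
time_s: 3.18
eef_pos: [428.1, -317.4, 68.5]
ee_rot: [-0.002, 0.946, 0.325, -0.001]
force: [0.0, 0.3, 0.3]
grip_width: 1.0
grip_force: 0.0
(array([ 429.04141235, -317.89068604]), 38.094390869140625, (55.078216552734375, 21.97985076904297), np.float64(22.258722131366326), array([257.53043183, 221.51547093])) [ 428.69279024 -318.21317754   21.08306611] tx 0.3 ty -0.0 z 69.9 az -0.002
[{'centre': [255.0, 218.0], 'conf': 0.97}]
```

```bash
python3 -m jog '[{"tx":0.3,"ty":0,"tz":35,"ax":0,"ay":0,"az":0,"jaw":-1},{"tx":0,"ty":0,"tz":28,"ax":0,"ay":0,"az":0,"jaw":-1},{"tx":0,"ty":0,"tz":0,"ax":0,"ay":0,"az":0,"jaw":1},{"tx":0,"ty":0,"tz":0,"ax":0,"ay":0,"az":0,"jaw":1},{"tx":0,"ty":0,"tz":0,"ax":0,"ay":0,"az":0,"jaw":1}]' 30
python3 -m jog '[{"tx":0,"ty":0,"tz":0,"ax":0,"ay":0,"az":0,"jaw":1},{"tx":0,"ty":0,"tz":0,"ax":0,"ay":0,"az":0,"jaw":1}]'
```

```text
time_s: 3.9
eef_pos: [430.1, -318.2, 8.2]
ee_rot: [0.001, 0.945, 0.326, 0.0]
force: [-0.3, 0.4, 0.2]
grip_width: 0.379
grip_force: 0.0
time_s: 4.15
eef_pos: [430.0, -318.1, 8.0]
ee_rot: [0.001, 0.945, 0.326, 0.0]
force: [-1.3, 1.2, 7.9]
grip_width: 0.246
grip_force: 30.5
```

```bash
python3 -m jog '[{"tx":0,"ty":0,"tz":-20,"ax":0,"ay":0,"az":0,"jaw":1},{"tx":0,"ty":0,"tz":-50,"ax":0,"ay":0,"az":0,"jaw":1},{"tx":0,"ty":0,"tz":-55,"ax":0,"ay":0,"az":0,"jaw":1},{"tx":0,"ty":0,"tz":0,"ax":0,"ay":0,"az":0,"jaw":1}]'
python3 - <<'E'
from h import *
go((639,-121,135),-15,8)
E
```

```text
time_s: 4.65
eef_pos: [430.8, -318.9, 135.9]
ee_rot: [0.004, 0.945, 0.326, 0.002]
force: [-0.4, -0.2, -0.8]
grip_width: 0.249
grip_force: 29.5
now [ 430.8 -318.9  135.9] 38.04 dist 287.2
{"tx":35.7,"ty":-3.5,"tz":0.1,"ax":0,"ay":0,"az":0.1157,"jaw":-1}
{"tx":35.1,"ty":-7.6,"tz":0.1,"ax":0,"ay":0,"az":0.1157,"jaw":-1}
{"tx":34.0,"ty":-11.6,"tz":0.1,"ax":0,"ay":0,"az":0.1157,"jaw":-1}
{"tx":32.4,"ty":-15.4,"tz":0.1,"ax":0,"ay":0,"az":0.1157,"jaw":-1}
{"tx":30.4,"ty":-19.0,"tz":0.1,"ax":0,"ay":0,"az":0.1157,"jaw":-1}
{"tx":28.0,"ty":-22.4,"tz":0.1,"ax":0,"ay":0,"az":0.1157,"jaw":-1}
{"tx":25.3,"ty":-25.5,"tz":0.1,"ax":0,"ay":0,"az":0.1157,"jaw":-1}
{"tx":22.1,"ty":-28.3,"tz":0.1,"ax":0,"ay":0,"az":0.1157,"jaw":-1}
```

```bash
python3 -m jog '[{"tx":35.7,"ty":-3.5,"tz":0,"ax":0,"ay":0,"az":0.1157,"jaw":1},{"tx":35.1,"ty":-7.6,"tz":0,"ax":0,"ay":0,"az":0.1157,"jaw":1},{"tx":34,"ty":-11.6,"tz":0,"ax":0,"ay":0,"az":0.1157,"jaw":1},{"tx":32.4,"ty":-15.4,"tz":0,"ax":0,"ay":0,"az":0.1157,"jaw":1},{"tx":30.4,"ty":-19,"tz":0,"ax":0,"ay":0,"az":0.1157,"jaw":1}]'
python3 -m jog '[{"tx":28,"ty":-22.4,"tz":0,"ax":0,"ay":0,"az":0.1157,"jaw":1},{"tx":25.3,"ty":-25.5,"tz":0,"ax":0,"ay":0,"az":0.1157,"jaw":1},{"tx":22.1,"ty":-28.3,"tz":0,"ax":0,"ay":0,"az":0.1157,"jaw":1},{"tx":0,"ty":0,"tz":0,"ax":0,"ay":0,"az":0,"jaw":1},{"tx":0,"ty":0,"tz":0,"ax":0,"ay":0,"az":0,"jaw":1}]'
python3 - <<'E'
from h import *
c=shot('wrist'); save(c,'w4'); r=rect(c,'w',(639,-121),rad=40,zlo=18,dz=5); print(r,off(r[0],r[1])); pickle.dump((c,r),open('a.pkl','wb'))
print(place_of('board_long_pad','wrist'))
E
```

```text
time_s: 5.28
eef_pos: [559.9, -192.7, 130.7]
ee_rot: [-0.0, 0.999, 0.041, -0.001]
force: [0.2, -1.4, -1.2]
grip_width: 0.244
grip_force: 29.5
time_s: 5.9
eef_pos: [636.9, -119.9, 130.9]
ee_rot: [-0.0, 0.991, -0.13, -0.001]
force: [0.6, -0.1, -0.2]
grip_width: 0.249
grip_force: 29.5
(array([ 649.06738281, -115.38890076]), -15.053855895996094, (39.7528076171875, 22.461265563964844), np.float64(26.518105793777693), array([246.98066298, 180.46685083])) tx 10.6 ty -7.8 z 131.2 az 0.001
[{'centre': [247.4, 188.0], 'conf': 0.63}]
```

View pics/w4.png

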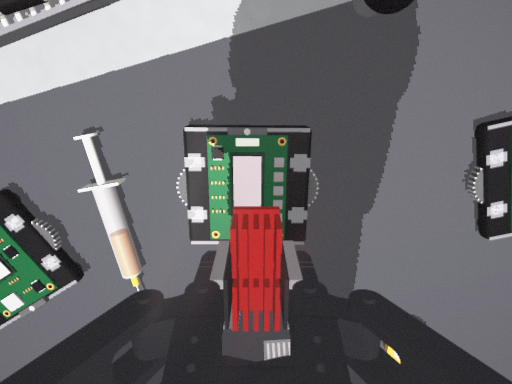

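The pad strip is at (248,180), and the held red sink hides its lower part. The sink is held straight and centred at u≈256. I'll back off to see the whole pad.

```bash
python3 -m jog '[{"tx":-40,"ty":-8,"tz":0,"ax":0,"ay":0,"az":0,"jaw":1},{"tx":0,"ty":0,"tz":0,"ax":0,"ay":0,"az":0,"jaw":1}]'
cat >> h.py <<'E'
def heldmask(c,kind,sz):
    """held sink's top face in tool coordinates: rect centre x,y, yaw, size"""
    T=pose(); P=(cloud(c)-T[:3,3])@T[:3,:3]
    m=mask(c['color'],kind)&(c['depth']>0)&(abs(P[:,:,0])<50)&(abs(P[:,:,1])<50)&(P[:,:,2]<5)&(P[:,:,2]>-40)
    zt=np.percentile(P[:,:,2][m],5); m&=P[:,:,2]<zt+6
    p=P[m][:,:2]; return zt,cv2.minAreaRect(p.astype(np.float32)),np.percentile(p,[2,98],axis=0)
E
python3 - <<'E'
from h import *
c=shot('wrist'); save(c,'w5'); r=rect(c,'w',(645,-117),rad=45,zlo=18,dz=5); print(r,off(r[0],r[1]))
print(place_of('board_long_pad','wrist')); print(heldmask(c,'red',0))
E
```

```text
time_s: 6.25
eef_pos: [598.7, -101.1, 131.5]
ee_rot: [-0.0, 0.991, -0.131, -0.001]
force: [0.3, -0.5, -0.6]
grip_width: 0.249
grip_force: 29.5
(array([ 641.09014893, -113.55265045]), -15.767349243164062, (56.42117691040039, 22.279245376586914), np.float64(26.449983622908746), array([257.5397104 , 135.97718297])) tx 42.5 ty 0.7 z 132.1 az 0.013
[{'centre': [256.1, 137.5], 'conf': 0.94}]
(np.float64(-16.8501349077744), ((-5.222993850708008, -0.9666843414306641), (52.55052947998047, 22.589736938476562), 0.44456005096435547), array([[-29.75813158, -11.83448591],
       [ 20.4540008 ,   9.48237867]]))
```

Run:
```python
from h import *
im=cv2.imread('pics/w5.png')[:,:,::-1]; m=mask(im,'red'); m[:190]=0
h=cv2.cvtColor(im.astype(np.uint8),cv2.COLOR_RGB2HSV)
for u in (240,250,256,262,272):
    v=np.where(m[:,u])[0]; print(u,v[0],v[-1])
print(im[196:225,250:253,0].mean(1).astype(int)); print(im[322:340,250:253,0].mean(1).astype(int))
for v in (215,240,270,300,325):
    u=np.where(m[v])[0]; print(v,u[0],u[-1])
c=shot('wrist'); M=np.linalg.inv(c['mount'])
for p in [(28,-11,-17),(28,11,-17),(-28,-11,-17),(-28,11,-17),(28,-11,5),(28,11,5)]:
    q=M@[*p,1]; print(p,c['cx']+c['fx']*q[0]/-q[2],c['cy']-c['fy']*q[1]/-q[2])
```

```text
240 207 310
250 207 310
256 206 330
262 206 310
272 206 310
[ 91  93  91  82  79  80  80  79  84  86 115 136 138 174 197 201 201 201
 200 201 201 201 200 202 201 201 200 200 201]
[87 87 87 86 88 88 87 88 87 85 86 86 83 85 85 85 84 83]
215 233 279
240 230 281
270 231 281
300 232 280
325 232 279
(28, -11, -17) 230.383921666365 217.28818818080867
(28, 11, -17) 283.63239872364346 217.19997499341846
(-28, -11, -17) 233.3838932095626 329.68592612152656
(-28, 11, -17) 280.71286152761866 329.6052499057379
(28, -11, 5) 233.77138515555032 200.40075409502148
(28, 11, 5) 279.837679601558 200.32477091002386
```

Run:
```python
import cv2
im=cv2.imread('pics/w5.png')[90:345,180:335]; cv2.imwrite('pics/w5c.png',cv2.resize(im,None,fx=2.3,fy=2.3,interpolation=cv2.INTER_NEAREST))
```

```text
(no output)
```

View pics/w5c.png

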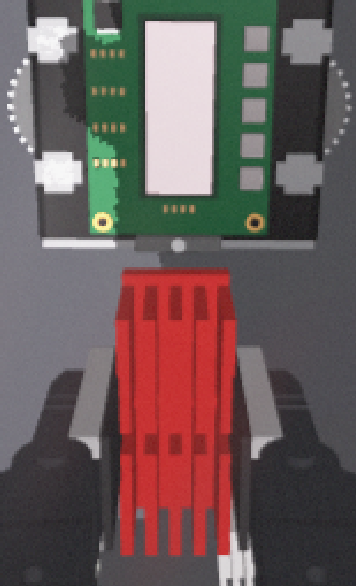

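The crop shows the pad fully and the sink's short base lip ahead of its fins. The base front bottom edge is at row 206.5, and the fins span rows 228 to 331. The sink therefore sits about 2.8 mm towards tool -x, because my rect was biased by the lip.

```bash
cat >> h.py <<'E'
def shot(name):
    T=pose() if name=='wrist' else None
    c=capture(name); c['T']=T
    c['wc']= T@c['mount'] if name=='wrist' else np.linalg.inv(c['camera_from_world'])
    return c
def offc(c,cc,yaw):
    T=c['T']; d=T[:3,:3].T@np.array([cc[0]-T[0,3],cc[1]-T[1,3],0]); y=np.degrees(np.arctan2(T[1,0],T[0,0]))
    return 'tx %.1f ty %.1f z %.1f az %.3f'%(d[0],d[1],T[2,3],-np.radians((yaw-y+45)%90-45))
def pad(near,rad=45):
    for i in range(3):
        c=shot('wrist'); r=rect(c,'w',near,rad=rad,zlo=18,dz=5); print(r[0].round(1),round(r[1],2),np.round(r[2],1),round(r[3],1),r[4].round(1),offc(c,r[0],r[1]))
    return c
E
python3 -c "
from h import *
pad((641,-114))"
```

```text
[ 641.  -113.4] -15.69 [56.3 22.6] 26.5 [256.5 140.4] tx 41.1 ty 0.4 z 132.2 az 0.011
[ 641.1 -113.3] -15.41 [56.1 22.6] 26.5 [256.7 140.5] tx 41.1 ty 0.3 z 132.1 az 0.007
[ 641.1 -113.3] -15.44 [56.1 22.6] 26.5 [256.9 140.3] tx 41.1 ty 0.4 z 131.9 az 0.007
```

```bash
python3 -m jog '[{"tx":43.9,"ty":0.5,"tz":30,"ax":0,"ay":0,"az":0.008,"jaw":1},{"tx":0,"ty":0,"tz":50,"ax":0,"ay":0,"az":0,"jaw":1},{"tx":0,"ty":0,"tz":10,"ax":0,"ay":0,"az":0,"jaw":1},{"tx":0,"ty":0,"tz":4,"ax":0,"ay":0,"az":0,"jaw":1},{"tx":0,"ty":0,"tz":0,"ax":0,"ay":0,"az":0,"jaw":1}]'
python3 - <<'E'
from h import *
c=shot('wrist'); save(c,'w6'); print(pose()[:3,3])
E
```

```text
time_s: 7.18
eef_pos: [644.0, -113.6, 39.6]
ee_rot: [0.0, 0.991, -0.134, 0.001]
force: [-0.1, -0.6, 0.1]
grip_width: 0.248
grip_force: 29.5
[ 643.97241969 -113.59150143   39.64103901]
```

View pics/w6.png

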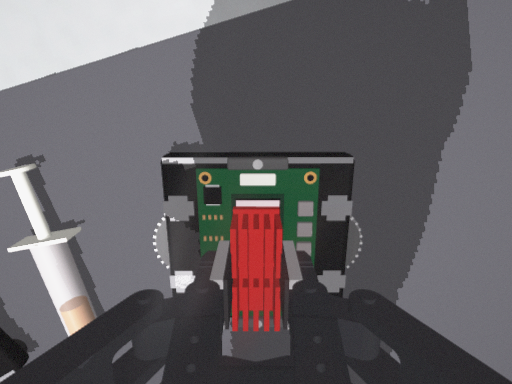

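The pad's front edge shows at row 200, just ahead of the red base and level with it, and laterally centred. That is as predicted. I'll lower gently.

```bash
python3 -m jog '[{"tx":0,"ty":0,"tz":4,"ax":0,"ay":0,"az":0,"jaw":1},{"tx":0,"ty":0,"tz":2,"ax":0,"ay":0,"az":0,"jaw":1},{"tx":0,"ty":0,"tz":0,"ax":0,"ay":0,"az":0,"jaw":1}]'
for i in 1 2; do python3 -m jog '[{"tx":0,"ty":0,"tz":0.7,"ax":0,"ay":0,"az":0,"jaw":1},{"tx":0,"ty":0,"tz":0,"ax":0,"ay":0,"az":0,"jaw":1}]'; done
```

```text
time_s: 7.6
eef_pos: [643.2, -113.4, 31.7]
ee_rot: [0.0, 0.991, -0.134, 0.0]
force: [-0.1, 1.0, -0.3]
grip_width: 0.25
grip_force: 29.5
time_s: 7.85
eef_pos: [643.2, -113.3, 31.6]
ee_rot: [0.0, 0.991, -0.134, 0.0]
force: [-2.8, 0.4, 5.7]
grip_width: 0.249
grip_force: 30.2
time_s: 8.1
eef_pos: [643.2, -113.4, 31.6]
ee_rot: [0.0, 0.991, -0.134, 0.0]
force: [-4.9, 1.8, 11.5]
grip_width: 0.249
grip_force: 30.9
```

```bash
python3 -m jog '[{"tx":0,"ty":0,"tz":-1,"ax":0,"ay":0,"az":0,"jaw":1},{"tx":0,"ty":0,"tz":0,"ax":0,"ay":0,"az":0,"jaw":0.2},{"tx":0,"ty":0,"tz":0,"ax":0,"ay":0,"az":0,"jaw":-0.2},{"tx":0,"ty":0,"tz":0,"ax":0,"ay":0,"az":0,"jaw":-1},{"tx":0,"ty":0,"tz":-5,"ax":0,"ay":0,"az":0,"jaw":-1}]'
python3 -m jog '[{"tx":0,"ty":0,"tz":-30,"ax":0,"ay":0,"az":0,"jaw":-1},{"tx":-20,"ty":0,"tz":-60,"ax":0,"ay":0,"az":0,"jaw":-1},{"tx":0,"ty":0,"tz":0,"ax":0,"ay":0,"az":0,"jaw":-1},{"tx":0,"ty":0,"tz":0,"ax":0,"ay":0,"az":0,"jaw":-1}]'
python3 - <<'E'
from h import *
c=shot('wrist'); cv2.imwrite('pics/w7.png',cv2.resize(c['color'][90:230,180:330,::-1],None,fx=4,fy=4,interpolation=cv2.INTER_NEAREST))
r=rect(c,'red',(641,-114),ztop=48.6,zlo=44,dz=2);print(r)
E
```

```text
time_s: 8.72
eef_pos: [643.0, -113.3, 36.0]
ee_rot: [-0.0, 0.991, -0.134, -0.0]
force: [-0.2, -1.4, -0.0]
grip_width: 0.987
grip_force: 0.0
time_s: 9.22
eef_pos: [624.0, -108.0, 125.5]
ee_rot: [-0.0, 0.991, -0.135, -0.0]
force: [-1.0, -0.3, -0.7]
grip_width: 0.999
grip_force: 0.0
(array([ 641.52111816, -112.23908234]), -15.560432434082031, (51.90619659423828, 21.874980926513672), np.float64(47.60541968761348), array([255.51316377, 179.97099509]))
```

View pics/w7.png

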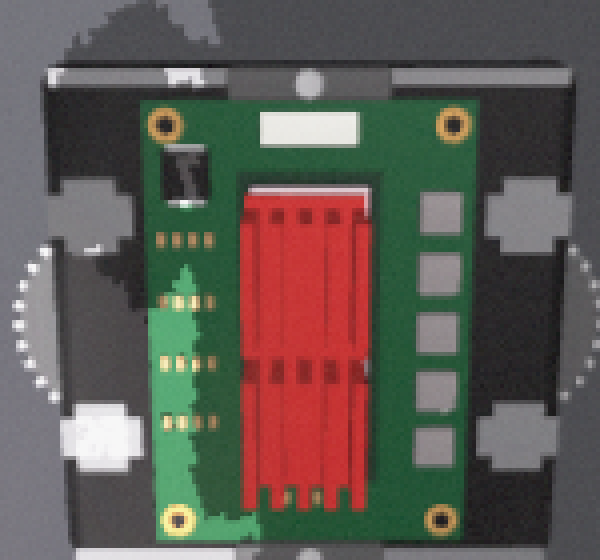

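The red sink lies flat on the strip, squared. A pad sliver of about 1 mm shows at the far end (crop row 190) and about 0.5 mm on the right edge, which is good enough. Next is silver.

Run:
```python
from h import *
go((453,-100,128),-10.7,4)
```

```text
now [ 623.8 -108.   124.7] -15.46 dist 171.0
{"tx":-41.7,"ty":9.5,"tz":-0.8,"ax":0,"ay":0,"az":-0.0208,"jaw":-1}
{"tx":-41.9,"ty":8.6,"tz":-0.8,"ax":0,"ay":0,"az":-0.0208,"jaw":-1}
{"tx":-42.0,"ty":7.7,"tz":-0.8,"ax":0,"ay":0,"az":-0.0208,"jaw":-1}
{"tx":-42.2,"ty":6.8,"tz":-0.8,"ax":0,"ay":0,"az":-0.0208,"jaw":-1}
```

```bash
cat >> h.py <<'E'
def sink(k,near,n=3):
    ht=3+SINK[k][2]
    for i in range(n):
        c=shot('wrist')
        for zl in (ht-5,ht-14):
            r=rect(c,k,near,rad=40,ztop=ht,zlo=zl,dz=0); print(r[0].round(1),round(r[1],2),np.round(r[2],1),round(r[3],1),r[4].round(1),offc(c,r[0],r[1]))
    return c
E
python3 -m jog '[{"tx":-41.7,"ty":9.5,"tz":-0.8,"ax":0,"ay":0,"az":-0.0208,"jaw":-0.6},{"tx":-41.9,"ty":8.6,"tz":-0.8,"ax":0,"ay":0,"az":-0.0208,"jaw":-0.6},{"tx":-42,"ty":7.7,"tz":-0.8,"ax":0,"ay":0,"az":-0.0208,"jaw":-0.6},{"tx":-42.2,"ty":6.8,"tz":-0.8,"ax":0,"ay":0,"az":-0.0208,"jaw":-0.6},{"tx":0,"ty":0,"tz":0,"ax":0,"ay":0,"az":0,"jaw":-0.6}]'
python3 -m jog '[{"tx":0,"ty":0,"tz":0,"ax":0,"ay":0,"az":0,"jaw":-0.6}]'
python3 - <<'E'
from h import *
c=sink('silver',(453,-100)); print(place_of('silver_sink_mid','wrist'))
cv2.imwrite('pics/w8.png',cv2.resize(c['color'][130:260,180:330,::-1],None,fx=4,fy=4,interpolation=cv2.INTER_NEAREST))
E
```

```text
time_s: 9.9
eef_pos: [451.2, -99.6, 127.9]
ee_rot: [-0.001, 0.996, -0.094, -0.002]
force: [1.2, -0.3, 0.2]
grip_width: 0.804
grip_force: 0.0
time_s: 10.02
eef_pos: [453.9, -100.3, 128.5]
ee_rot: [-0.0, 0.996, -0.093, -0.0]
force: [-0.1, 0.5, 0.8]
grip_width: 0.798
grip_force: 0.0
[ 455.2 -100.7] -10.81 [41.1 40. ] 25.8 [256.5 193.2] tx 1.4 ty 0.1 z 128.5 az 0.002
[ 464.  -103.2] 82.89 [37.4 28.3] 15.9 [255.1 172.3] tx 10.5 ty 0.9 z 128.5 az -0.063
[ 455.  -100.6] -10.79 [40.3 40. ] 25.8 [256.5 193.3] tx 1.0 ty 0.2 z 128.4 az 0.002
[ 462.8 -102.1] 79.21 [37.5 29. ] 16.0 [257.6 172.8] tx 8.9 ty 0.1 z 128.4 az 0.002
[ 455.  -100.6] -10.78 [40.3 40. ] 25.8 [256.6 193.3] tx 1.0 ty 0.2 z 128.4 az 0.002
[ 465.4 -101.8] 75.31 [37.4 26.6] 16.2 [258.1 172.4] tx 11.5 ty -0.6 z 128.4 az 0.070
[{'centre': [255.1, 192.1], 'conf': 0.7}]
```

View pics/w8.png

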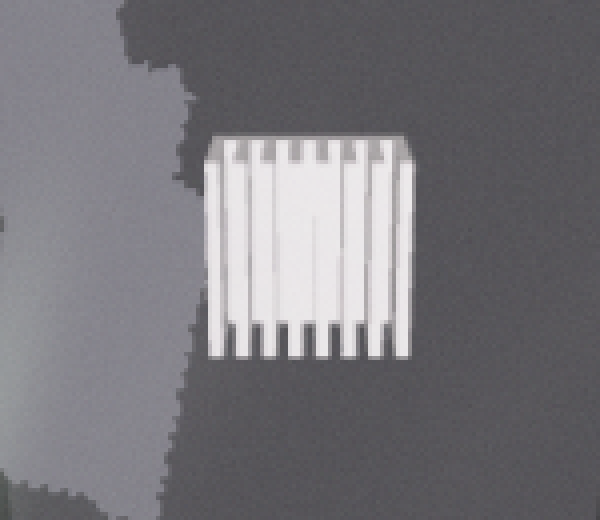

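The silver sink is squared in view. Its top face spans columns 231 to 283 and rows 170.5 to 219.5, and the front face shows above it at rows 164 to 170. I'll use those top edges.

```bash
cat >> h.py <<'E'
def edges(c,z,v0,v1,u0,u1):
    """tool x,y of the top face given its edge rows and columns"""
    T=c['T']; um=(u0+u1)/2; vm=(v0+v1)/2
    q=[(T[:3,:3].T@(atz(c,p,z)-T[:3,3])) for p in ((um,v0),(um,v1),(u0,vm),(u1,vm))]
    print('x %.1f..%.1f mid %.2f len %.1f | y mid %.2f len %.1f'%(q[1][0],q[0][0],(q[0][0]+q[1][0])/2,q[0][0]-q[1][0],(q[2][1]+q[3][1])/2,q[3][1]-q[2][1]))
E
python3 -c "
from h import *
c=shot('wrist'); edges(c,27,170.3,219.3,230.8,282.8); print(pose()[2,3])"
```

```text
x -20.3..20.1 mid -0.08 len 40.4 | y mid 0.39 len 40.8
128.49318741922858
```

```bash
python3 -m jog '[{"tx":0,"ty":0.3,"tz":50,"ax":0,"ay":0,"az":0.002,"jaw":-0.6},{"tx":0,"ty":0,"tz":50,"ax":0,"ay":0,"az":0,"jaw":-0.6},{"tx":0,"ty":0,"tz":22,"ax":0,"ay":0,"az":0,"jaw":-0.6},{"tx":0,"ty":0,"tz":0,"ax":0,"ay":0,"az":0,"jaw":1},{"tx":0,"ty":0,"tz":0,"ax":0,"ay":0,"az":0,"jaw":1}]' 30
python3 -m jog '[{"tx":0,"ty":0,"tz":0,"ax":0,"ay":0,"az":0,"jaw":1},{"tx":0,"ty":0,"tz":0,"ax":0,"ay":0,"az":0,"jaw":1}]'
python3 -m jog '[{"tx":0,"ty":0,"tz":-15,"ax":0,"ay":0,"az":0,"jaw":1},{"tx":0,"ty":0,"tz":-50,"ax":0,"ay":0,"az":0,"jaw":1},{"tx":0,"ty":0,"tz":-60,"ax":0,"ay":0,"az":0,"jaw":1},{"tx":0,"ty":0,"tz":0,"ax":0,"ay":0,"az":0,"jaw":1}]'
python3 - <<'E'
from h import *
go((540,-346,131),-2.3,6)
E
```

```text
time_s: 10.9
eef_pos: [454.0, -100.7, 7.8]
ee_rot: [0.0, 0.996, -0.094, 0.001]
force: [1.2, -0.1, 0.3]
grip_width: 0.467
grip_force: 30.8
time_s: 11.15
eef_pos: [453.6, -100.5, 7.4]
ee_rot: [0.0, 0.996, -0.094, 0.001]
force: [0.5, 0.1, -0.8]
grip_width: 0.462
grip_force: 30.8
time_s: 11.65
eef_pos: [455.2, -101.3, 136.7]
ee_rot: [0.002, 0.996, -0.094, 0.004]
force: [-0.5, 0.5, 0.1]
grip_width: 0.461
grip_force: 30.9
now [ 455.2 -101.3  136.7] -10.79 dist 259.1
{"tx":21.5,"ty":37.4,"tz":1.0,"ax":0,"ay":0,"az":-0.0247,"jaw":-1}
{"tx":20.6,"ty":37.9,"tz":1.0,"ax":0,"ay":0,"az":-0.0247,"jaw":-1}
{"tx":19.6,"ty":38.4,"tz":1.0,"ax":0,"ay":0,"az":-0.0247,"jaw":-1}
{"tx":18.7,"ty":38.9,"tz":1.0,"ax":0,"ay":0,"az":-0.0247,"jaw":-1}
{"tx":17.7,"ty":39.4,"tz":1.0,"ax":0,"ay":0,"az":-0.0247,"jaw":-1}
{"tx":16.7,"ty":39.8,"tz":1.0,"ax":0,"ay":0,"az":-0.0247,"jaw":-1}
```

```bash
python3 -m jog '[{"tx":21.5,"ty":37.4,"tz":0,"ax":0,"ay":0,"az":-0.0247,"jaw":1},{"tx":20.6,"ty":37.9,"tz":0,"ax":0,"ay":0,"az":-0.0247,"jaw":1},{"tx":19.6,"ty":38.4,"tz":0,"ax":0,"ay":0,"az":-0.0247,"jaw":1},{"tx":18.7,"ty":38.9,"tz":0,"ax":0,"ay":0,"az":-0.0247,"jaw":1},{"tx":17.7,"ty":39.4,"tz":0,"ax":0,"ay":0,"az":-0.0247,"jaw":1}]'
python3 -m jog '[{"tx":16.7,"ty":39.8,"tz":0,"ax":0,"ay":0,"az":-0.0247,"jaw":1},{"tx":0,"ty":0,"tz":0,"ax":0,"ay":0,"az":0,"jaw":1},{"tx":0,"ty":0,"tz":0,"ax":0,"ay":0,"az":0,"jaw":1},{"tx":0,"ty":0,"tz":0,"ax":0,"ay":0,"az":0,"jaw":1}]'
python3 - <<'E'
from h import *
c=pad((590,-347),50); print(place_of('board_large_pad','wrist')); save(c,'w9')
cv2.imwrite('pics/w9c.png',cv2.resize(c['color'][80:350,160:350,::-1],None,fx=2,fy=2,interpolation=cv2.INTER_NEAREST))
E
```

```text
time_s: 12.28
eef_pos: [523.8, -305.4, 131.7]
ee_rot: [-0.0, 0.999, -0.032, -0.0]
force: [0.6, 0.5, -0.4]
grip_width: 0.46
grip_force: 30.8
time_s: 12.78
eef_pos: [537.8, -344.0, 132.0]
ee_rot: [-0.0, 1.0, -0.02, -0.0]
force: [0.1, -0.1, -0.2]
grip_width: 0.461
grip_force: 30.8
[ 591.8 -349.6] 87.64 [40.6 39.6] 26.5 [260.8 123.8] tx 54.1 ty 3.4 z 132.0 az 0.002
[ 591.9 -349.6] 87.64 [40.6 39.6] 26.5 [260.6 123.8] tx 54.1 ty 3.3 z 132.1 az 0.002
[ 591.6 -349.6] 87.64 [40.7 40.4] 26.5 [260.3 123.8] tx 53.8 ty 3.2 z 132.1 az 0.002
[{'centre': [258.0, 125.3], 'conf': 0.73}]
```

View pics/w9c.png

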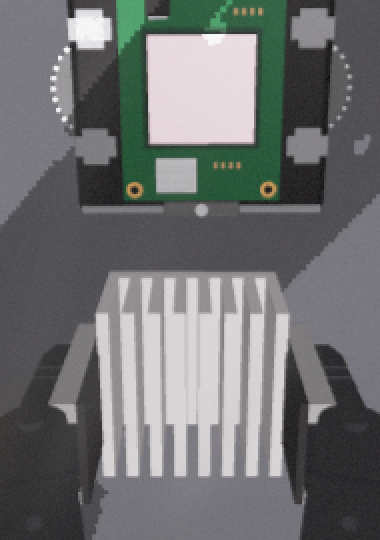

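The large pad spans crop rows 34 to 145. The held silver sink's top face spans crop rows 313 to 476, and it is straight.

Run:
```python
from h import *
c=shot('wrist'); z=c['T'][2,3]; print(z)
edges(c,z+19.5,236.5,318,209,304)
edges(c,z-4.5,215.5,300,214,298)
edges(c,26.6,97,152.5,233.9,288.1)
```

```text
132.05331828541745
x -19.5..20.5 mid 0.52 len 40.1 | y mid -0.13 len 40.9
x -27.1..20.5 mid -3.28 len 47.7 | y mid -0.32 len 42.3
x 33.2..74.0 mid 53.58 len 40.8 | y mid 3.64 len 40.5
```

```bash
python3 -m jog '[{"tx":53.3,"ty":3.6,"tz":20,"ax":0,"ay":0,"az":0.002,"jaw":1},{"tx":0,"ty":0,"tz":50,"ax":0,"ay":0,"az":0,"jaw":1},{"tx":0,"ty":0,"tz":22,"ax":0,"ay":0,"az":0,"jaw":1},{"tx":0,"ty":0,"tz":5,"ax":0,"ay":0,"az":0,"jaw":1},{"tx":0,"ty":0,"tz":0,"ax":0,"ay":0,"az":0,"jaw":1}]'
python3 -m jog '[{"tx":0,"ty":0,"tz":1.5,"ax":0,"ay":0,"az":0,"jaw":1},{"tx":0,"ty":0,"tz":1,"ax":0,"ay":0,"az":0,"jaw":1},{"tx":0,"ty":0,"tz":0,"ax":0,"ay":0,"az":0,"jaw":1}]'
for i in 1 2; do python3 -m jog '[{"tx":0,"ty":0,"tz":0.6,"ax":0,"ay":0,"az":0,"jaw":1},{"tx":0,"ty":0,"tz":0,"ax":0,"ay":0,"az":0,"jaw":1}]'; done
```

```text
time_s: 13.65
eef_pos: [591.4, -351.1, 35.8]
ee_rot: [0.0, 1.0, -0.021, 0.001]
force: [-0.6, 0.1, 0.2]
grip_width: 0.459
grip_force: 30.8
time_s: 14.02
eef_pos: [591.1, -350.9, 32.6]
ee_rot: [0.0, 1.0, -0.021, 0.0]
force: [-0.3, 0.3, -0.7]
grip_width: 0.459
grip_force: 30.8
time_s: 14.28
eef_pos: [591.0, -350.8, 31.7]
ee_rot: [-0.0, 1.0, -0.021, -0.0]
force: [-0.8, 0.6, -0.5]
grip_width: 0.465
grip_force: 30.8
time_s: 14.52
eef_pos: [591.0, -350.8, 31.0]
ee_rot: [-0.0, 1.0, -0.021, -0.0]
force: [-0.1, 0.6, -0.1]
grip_width: 0.462
grip_force: 30.9
```

```bash
for i in 1 2; do python3 -m jog '[{"tx":0,"ty":0,"tz":0.5,"ax":0,"ay":0,"az":0,"jaw":1},{"tx":0,"ty":0,"tz":0,"ax":0,"ay":0,"az":0,"jaw":1}]' | grep -E "eef|^force"; done
```

```text
eef_pos: [591.1, -350.8, 31.0]
force: [-2.4, 1.4, 4.0]
eef_pos: [591.0, -350.9, 31.0]
force: [-3.7, 2.6, 7.8]
```

```bash
python3 -m jog '[{"tx":0,"ty":0,"tz":-0.7,"ax":0,"ay":0,"az":0,"jaw":1},{"tx":0,"ty":0,"tz":0,"ax":0,"ay":0,"az":0,"jaw":0},{"tx":0,"ty":0,"tz":0,"ax":0,"ay":0,"az":0,"jaw":-0.4},{"tx":0,"ty":0,"tz":0,"ax":0,"ay":0,"az":0,"jaw":-1},{"tx":0,"ty":0,"tz":-5,"ax":0,"ay":0,"az":0,"jaw":-1}]'
python3 -m jog '[{"tx":0,"ty":0,"tz":-40,"ax":0,"ay":0,"az":0,"jaw":-1},{"tx":-20,"ty":0,"tz":-50,"ax":0,"ay":0,"az":0,"jaw":-1},{"tx":0,"ty":0,"tz":0,"ax":0,"ay":0,"az":0,"jaw":-1},{"tx":0,"ty":0,"tz":0,"ax":0,"ay":0,"az":0,"jaw":-1}]'
python3 - <<'E'
from h import *
c=shot('wrist'); cv2.imwrite('pics/w10.png',cv2.resize(c['color'][90:240,180:340,::-1],None,fx=4,fy=4,interpolation=cv2.INTER_NEAREST))
go((432,102,128),-54.9+90,10)
E
```

```text
time_s: 15.65
eef_pos: [590.9, -350.7, 35.5]
ee_rot: [-0.0, 1.0, -0.021, -0.0]
force: [-0.4, 0.7, -0.0]
grip_width: 1.003
grip_force: 0.0
time_s: 16.15
eef_pos: [570.9, -349.8, 125.5]
ee_rot: [-0.0, 1.0, -0.021, -0.0]
force: [0.3, 0.1, -0.8]
grip_width: 1.001
grip_force: 0.0
now [ 570.8 -349.6  124.7] -2.42 dist 472.5
{"tx":-15.8,"ty":-44.5,"tz":-0.3,"ax":0,"ay":0,"az":-0.0655,"jaw":-1}
{"tx":-12.8,"ty":-45.5,"tz":-0.3,"ax":0,"ay":0,"az":-0.0655,"jaw":-1}
{"tx":-9.8,"ty":-46.2,"tz":-0.3,"ax":0,"ay":0,"az":-0.0655,"jaw":-1}
{"tx":-6.8,"ty":-46.8,"tz":-0.3,"ax":0,"ay":0,"az":-0.0655,"jaw":-1}
{"tx":-3.7,"ty":-47.1,"tz":-0.3,"ax":0,"ay":0,"az":-0.0655,"jaw":-1}
{"tx":-0.6,"ty":-47.2,"tz":-0.3,"ax":0,"ay":0,"az":-0.0655,"jaw":-1}
{"tx":2.5,"ty":-47.2,"tz":-0.3,"ax":0,"ay":0,"az":-0.0655,"jaw":-1}
{"tx":5.6,"ty":-46.9,"tz":-0.3,"ax":0,"ay":0,"az":-0.0655,"jaw":-1}
{"tx":8.6,"ty":-46.5,"tz":-0.3,"ax":0,"ay":0,"az":-0.0655,"jaw":-1}
{"tx":11.6,"ty":-45.8,"tz":-0.3,"ax":0,"ay":0,"az":-0.0655,"jaw":-1}
```

View pics/w10.png

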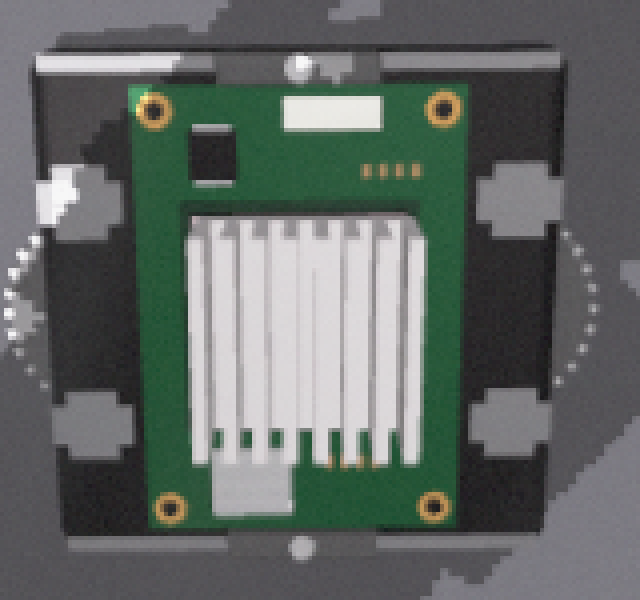

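The silver sink is flat, squared and covers its pad, with only a hairline of pad at the far edge (crop row 215). Next is copper.

```bash
python3 -m jog '[{"tx":-15.8,"ty":-44.5,"tz":-0.3,"ax":0,"ay":0,"az":-0.0655,"jaw":-0.5},{"tx":-12.8,"ty":-45.5,"tz":-0.3,"ax":0,"ay":0,"az":-0.0655,"jaw":-0.5},{"tx":-9.8,"ty":-46.2,"tz":-0.3,"ax":0,"ay":0,"az":-0.0655,"jaw":-0.5},{"tx":-6.8,"ty":-46.8,"tz":-0.3,"ax":0,"ay":0,"az":-0.0655,"jaw":-0.5},{"tx":-3.7,"ty":-47.1,"tz":-0.3,"ax":0,"ay":0,"az":-0.0655,"jaw":-0.5}]' | grep eef
python3 -m jog '[{"tx":-0.6,"ty":-47.2,"tz":-0.3,"ax":0,"ay":0,"az":-0.0655,"jaw":-0.5},{"tx":2.5,"ty":-47.2,"tz":-0.3,"ax":0,"ay":0,"az":-0.0655,"jaw":-0.5},{"tx":5.6,"ty":-46.9,"tz":-0.3,"ax":0,"ay":0,"az":-0.0655,"jaw":-0.5},{"tx":8.6,"ty":-46.5,"tz":-0.3,"ax":0,"ay":0,"az":-0.0655,"jaw":-0.5},{"tx":11.6,"ty":-45.8,"tz":-0.3,"ax":0,"ay":0,"az":-0.0655,"jaw":-0.5}]' | grep eef
python3 -m jog '[{"tx":0,"ty":0,"tz":0,"ax":0,"ay":0,"az":0,"jaw":-0.5},{"tx":0,"ty":0,"tz":0,"ax":0,"ay":0,"az":0,"jaw":-0.5},{"tx":0,"ty":0,"tz":0,"ax":0,"ay":0,"az":0,"jaw":-0.5}]' | grep -E "eef|width"
python3 - <<'E'
from h import *
c=sink('copper',(434,103)); print(place_of('copper_sink_mid','wrist')); pickle.dump(c,open('cu.pkl','wb'))
m=mask(c['color'],'copper')[150:240,200:310]; g=c['color'][150:240,200:310]
print('cols',np.where(m.sum(0)>5)[0]+200,'rows',np.where(m.sum(1)>5)[0]+150)
print(g[:,56:60,0].mean(1).astype(int))
E
```

```text
eef_pos: [500.8, -122.4, 126.2]
eef_pos: [431.3, 103.2, 127.9]
eef_pos: [432.6, 100.9, 128.5]
grip_width: 0.751
[435.5 104.2] 34.19 [21.3 19.6] 24.1 [254.2 189.3] tx 4.4 ty -1.1 z 128.5 az 0.014
[443.4 109.6] -55.09 [17.9  5.6] 12.1 [255.7 175.1] tx 13.9 ty -1.0 z 128.5 az 0.002
[435.3 104.1] 34.19 [20.8 19.6] 24.0 [254.2 189.3] tx 4.1 ty -1.1 z 128.5 az 0.014
[445.3 110.8] -74.09 [17.6  6.3] 12.5 [256.  175.3] tx 16.1 ty -0.8 z 128.5 az 0.333
[435.5 104.3] 34.19 [21.4 19.6] 23.9 [254.3 189.3] tx 4.4 ty -1.0 z 128.6 az 0.014
[442.7 109.2] -55.09 [17.9  7.2] 11.8 [256.1 175.3] tx 13.1 ty -1.0 z 128.6 az 0.002
[{'centre': [255.5, 184.9], 'conf': 0.81}]
cols [242 243 244 245 246 247 248 249 250 251 252 253 254 255 256 257 258 259
 260 261 262 263 264 265 266 267] rows [172 173 174 175 176 177 178 179 180 181 182 183 184 185 186 187 188 189
 190 191 192 193 194 195 196 197 198 199 200 201 202]
[119 114 103  91  80  78  78  77  76  76  77  78  78  78  77  78  77  79
  79  77  76  78 128 182 192 192 192 192 202 210 210 210 210 214 215 215
 215 213 210 209 208 213 214 214 213 235 213 186 183 181 192 194 188 148
 118 119 120 120 119 119 119 119 118 117 120 120 119 113 112 116 119 118
 118 119 118 119 118 119 120 118 119 119 119 119 119 118 117 119 118 119]
```

Run:
```python
from h import *
c=pickle.load(open('cu.pkl','rb')); edges(c,25,178,203.2,241.7,268); edges(c,3,172,200,242,267)
T=c['T']; print(np.degrees(np.arctan2(T[1,0],T[0,0])))
m=mask(c['color'],'copper'); m[178:]&=True; px=np.argwhere(m[179:203,230:280])[:,::-1].astype(np.float32); print(cv2.minAreaRect(px))
for v in (181,200): print(v,np.where(m[v])[0][[0,-1]])
```

```text
x -7.2..13.6 mid 3.17 len 20.8 | y mid -0.70 len 20.8
x -11.9..13.1 mid 0.60 len 24.9 | y mid -1.05 len 21.4
35.00669897476052
((24.5, 11.5), (23.0, 25.0), 90.0)
181 [242 267]
200 [242 267]
```

```bash
python3 -m jog '[{"tx":3.2,"ty":-0.8,"tz":50,"ax":0,"ay":0,"az":0.005,"jaw":-0.5},{"tx":0,"ty":0,"tz":50,"ax":0,"ay":0,"az":0,"jaw":-0.5},{"tx":0,"ty":0,"tz":20.5,"ax":0,"ay":0,"az":0,"jaw":-0.5},{"tx":0,"ty":0,"tz":0,"ax":0,"ay":0,"az":0,"jaw":1},{"tx":0,"ty":0,"tz":0,"ax":0,"ay":0,"az":0,"jaw":1}]' 30 |grep eef
python3 -m jog '[{"tx":0,"ty":0,"tz":0,"ax":0,"ay":0,"az":0,"jaw":1},{"tx":0,"ty":0,"tz":0,"ax":0,"ay":0,"az":0,"jaw":1},{"tx":0,"ty":0,"tz":0,"ax":0,"ay":0,"az":0,"jaw":1}]'
python3 -m jog '[{"tx":0,"ty":0,"tz":-15,"ax":0,"ay":0,"az":0,"jaw":1},{"tx":0,"ty":0,"tz":-50,"ax":0,"ay":0,"az":0,"jaw":1},{"tx":0,"ty":0,"tz":-60,"ax":0,"ay":0,"az":0,"jaw":1},{"tx":0,"ty":0,"tz":0,"ax":0,"ay":0,"az":0,"jaw":1}]'
python3 - <<'E'
from h import *
go((585,110,132),15,7)
E
```

```text
eef_pos: [435.2, 104.0, 9.2]
time_s: 19.02
eef_pos: [435.3, 104.1, 9.5]
ee_rot: [0.0, 0.954, 0.299, 0.001]
force: [-0.5, -1.6, 6.9]
grip_width: 0.223
grip_force: 31.9
time_s: 19.52
eef_pos: [436.5, 104.2, 137.6]
ee_rot: [0.002, 0.954, 0.299, 0.004]
force: [-0.8, -0.3, -0.9]
grip_width: 0.22
grip_force: 31.0
now [436.5 104.2 137.6] 34.83 dist 148.7
{"tx":17.9,"ty":11.4,"tz":0.8,"ax":0,"ay":0,"az":0.0494,"jaw":-1}
{"tx":18.4,"ty":10.5,"tz":0.8,"ax":0,"ay":0,"az":0.0494,"jaw":-1}
{"tx":18.9,"ty":9.6,"tz":0.8,"ax":0,"ay":0,"az":0.0494,"jaw":-1}
{"tx":19.4,"ty":8.7,"tz":0.8,"ax":0,"ay":0,"az":0.0494,"jaw":-1}
{"tx":19.8,"ty":7.7,"tz":0.8,"ax":0,"ay":0,"az":0.0494,"jaw":-1}
{"tx":20.1,"ty":6.7,"tz":0.8,"ax":0,"ay":0,"az":0.0494,"jaw":-1}
{"tx":20.4,"ty":5.7,"tz":0.8,"ax":0,"ay":0,"az":0.0494,"jaw":-1}
```

```bash
python3 -m jog '[{"tx":17.9,"ty":11.4,"tz":0,"ax":0,"ay":0,"az":0.0494,"jaw":1},{"tx":18.4,"ty":10.5,"tz":0,"ax":0,"ay":0,"az":0.0494,"jaw":1},{"tx":18.9,"ty":9.6,"tz":0,"ax":0,"ay":0,"az":0.0494,"jaw":1},{"tx":19.4,"ty":8.7,"tz":0,"ax":0,"ay":0,"az":0.0494,"jaw":1},{"tx":19.8,"ty":7.7,"tz":0,"ax":0,"ay":0,"az":0.0494,"jaw":1}]'|grep eef
python3 -m jog '[{"tx":20.1,"ty":6.7,"tz":0,"ax":0,"ay":0,"az":0.0494,"jaw":1},{"tx":20.4,"ty":5.7,"tz":0,"ax":0,"ay":0,"az":0.0494,"jaw":1},{"tx":0,"ty":0,"tz":0,"ax":0,"ay":0,"az":0,"jaw":1},{"tx":0,"ty":0,"tz":0,"ax":0,"ay":0,"az":0,"jaw":1},{"tx":0,"ty":0,"tz":0,"ax":0,"ay":0,"az":0,"jaw":1}]'
python3 - <<'E'
from h import *
print(place_of('board_small_pad','wrist'))
c=pad((634,120),30); print(place_of('board_small_pad','wrist')); pickle.dump(c,open('cu2.pkl','wb'))
cv2.imwrite('pics/w11.png',cv2.resize(c['color'][70:350,150:360,::-1],None,fx=2.1,fy=2.1,interpolation=cv2.INTER_NEAREST))
E
```

```text
eef_pos: [540.8, 108.4, 132.7]
time_s: 20.78
eef_pos: [582.2, 110.0, 133.3]
ee_rot: [-0.0, 0.991, 0.131, -0.0]
force: [1.3, 0.2, 0.1]
grip_width: 0.226
grip_force: 31.0
[]
[630.  115.4] 17.67 [21.3 21.2] 26.4 [265.3 133.3] tx 47.5 ty 7.1 z 133.4 az -0.046
[629.9 115.4] 17.17 [21.3 21.3] 26.4 [265.2 133.5] tx 47.3 ty 7.0 z 133.5 az -0.038
[630.  115.4] -72.41 [21.4 21.4] 26.4 [265.2 133.7] tx 47.2 ty 7.1 z 133.5 az -0.045
[{'centre': [265.9, 136.2], 'conf': 0.93}]
```

View pics/w11.png

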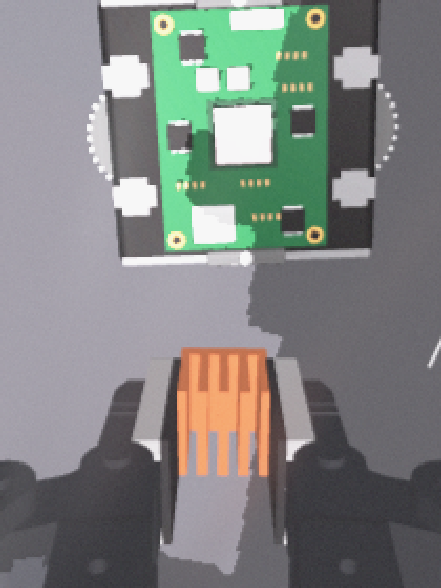

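The small pad is at crop (243,134), rotated slightly. The held copper sink is straight, with its top face at crop rows 390 to 475 and columns 178 to 270.

Run:
```python
from h import *
c=pickle.load(open('cu2.pkl','rb')); z=c['T'][2,3]
edges(c,z+15.6,255.7,296.2,234.8,278.6); edges(c,z-6.4,235.2,290,237,276)
m=mask(c['color'],'w')[115:150,240:290]; n,l,s,_=cv2.connectedComponentsWithStats(m.astype(np.uint8)); k=1+np.argmax(s[1:,4])
print(s[k]+[240,115,0,0,0]); px=np.argwhere(l==k)[:,::-1].astype(np.float32)
W=np.array([atz(c,p+[240,115],26.6)[:2] for p in px],np.float32); r=cv2.minAreaRect(W); print(r,offc(c,r[0],r[2])); print(offc(c,W.mean(0),0))
```

```text
x -10.7..9.7 mid -0.52 len 20.5 | y mid 0.13 len 19.4
x -22.2..9.4 mid -6.44 len 31.6 | y mid 0.10 len 20.0
[251 119  29  30 805]
((629.9554443359375, 115.38349151611328), (21.365501403808594, 21.37598991394043), 17.587360382080078) tx 47.2 ty 7.1 z 133.5 az -0.045
tx 47.3 ty 7.0 z 133.5 az 0.262
```

```bash
python3 -m jog '[{"tx":47.7,"ty":7,"tz":20,"ax":0,"ay":0,"az":-0.043,"jaw":1},{"tx":0,"ty":0,"tz":50,"ax":0,"ay":0,"az":0,"jaw":1},{"tx":0,"ty":0,"tz":22,"ax":0,"ay":0,"az":0,"jaw":1},{"tx":0,"ty":0,"tz":5.5,"ax":0,"ay":0,"az":0,"jaw":1},{"tx":0,"ty":0,"tz":0,"ax":0,"ay":0,"az":0,"jaw":1}]'|grep eef
python3 -m jog '[{"tx":0,"ty":0,"tz":1,"ax":0,"ay":0,"az":0,"jaw":1},{"tx":0,"ty":0,"tz":1,"ax":0,"ay":0,"az":0,"jaw":1},{"tx":0,"ty":0,"tz":0,"ax":0,"ay":0,"az":0,"jaw":1}]' | grep -E "eef|^force"
for i in 1 2; do python3 -m jog '[{"tx":0,"ty":0,"tz":0.6,"ax":0,"ay":0,"az":0,"jaw":1},{"tx":0,"ty":0,"tz":0,"ax":0,"ay":0,"az":0,"jaw":1}]'| grep -E "eef|^force"; done
```

```text
eef_pos: [631.1, 115.5, 36.6]
eef_pos: [630.8, 115.6, 34.1]
force: [0.2, -0.4, -0.5]
eef_pos: [630.7, 115.5, 33.2]
force: [-1.1, -0.3, -0.2]
eef_pos: [630.7, 115.6, 33.1]
force: [-3.5, -0.2, 5.4]
```

```bash
python3 -m jog '[{"tx":0,"ty":0,"tz":-0.4,"ax":0,"ay":0,"az":0,"jaw":1},{"tx":0,"ty":0,"tz":0,"ax":0,"ay":0,"az":0,"jaw":0.3},{"tx":0,"ty":0,"tz":0,"ax":0,"ay":0,"az":0,"jaw":-0.1},{"tx":0,"ty":0,"tz":0,"ax":0,"ay":0,"az":0,"jaw":-0.6},{"tx":0,"ty":0,"tz":-5,"ax":0,"ay":0,"az":0,"jaw":-0.6}]'|grep eef
python3 -m jog '[{"tx":0,"ty":0,"tz":-40,"ax":0,"ay":0,"az":0,"jaw":-0.6},{"tx":-20,"ty":0,"tz":-50,"ax":0,"ay":0,"az":0,"jaw":-0.6},{"tx":0,"ty":0,"tz":0,"ax":0,"ay":0,"az":0,"jaw":-0.6},{"tx":0,"ty":0,"tz":0,"ax":0,"ay":0,"az":0,"jaw":-0.6}]'|grep eef
python3 - <<'E'
from h import *
c=shot('wrist'); save(c,'w12'); r=rect(c,'copper',(630,115.4),ztop=48.6,zlo=43,dz=0); print(r)
go((396,319,128),9.4,6)
E
```

```text
eef_pos: [630.5, 115.6, 37.8]
eef_pos: [611.4, 109.5, 127.8]
(array([630.6965332 , 115.64614105]), 16.64340591430664, (21.024742126464844, 19.56999397277832), np.float64(47.50470011654302), array([255.73849879, 176.9346247 ]))
now [611.3 109.6 127.1] 17.46 dist 300.3
{"tx":-23.8,"ty":-44.1,"tz":-0.2,"ax":0,"ay":0,"az":0.0235,"jaw":-1}
{"tx":-24.8,"ty":-43.5,"tz":-0.2,"ax":0,"ay":0,"az":0.0235,"jaw":-1}
{"tx":-25.8,"ty":-42.9,"tz":-0.2,"ax":0,"ay":0,"az":0.0235,"jaw":-1}
{"tx":-26.8,"ty":-42.3,"tz":-0.2,"ax":0,"ay":0,"az":0.0235,"jaw":-1}
{"tx":-27.8,"ty":-41.6,"tz":-0.2,"ax":0,"ay":0,"az":0.0235,"jaw":-1}
{"tx":-28.7,"ty":-41.0,"tz":-0.2,"ax":0,"ay":0,"az":0.0235,"jaw":-1}
```

```bash
python3 -m jog '[{"tx":-23.8,"ty":-44.1,"tz":-0.2,"ax":0,"ay":0,"az":0.0235,"jaw":-0.6},{"tx":-24.8,"ty":-43.5,"tz":-0.2,"ax":0,"ay":0,"az":0.0235,"jaw":-0.6},{"tx":-25.8,"ty":-42.9,"tz":-0.2,"ax":0,"ay":0,"az":0.0235,"jaw":-0.6},{"tx":-26.8,"ty":-42.3,"tz":-0.2,"ax":0,"ay":0,"az":0.0235,"jaw":-0.6},{"tx":-27.8,"ty":-41.6,"tz":-0.2,"ax":0,"ay":0,"az":0.0235,"jaw":-0.6}]'|grep eef
python3 -m jog '[{"tx":-28.7,"ty":-41,"tz":0,"ax":0,"ay":0,"az":0.0235,"jaw":-0.6},{"tx":0,"ty":0,"tz":0,"ax":0,"ay":0,"az":0,"jaw":-0.6},{"tx":0,"ty":0,"tz":0,"ax":0,"ay":0,"az":0,"jaw":-0.6},{"tx":0,"ty":0,"tz":0,"ax":0,"ay":0,"az":0,"jaw":-0.6}]'|grep eef
python3 - <<'E'
from h import *
c=sink('blue',(396,319),2); print(place_of('blue_sink_mid','wrist')); pickle.dump(c,open('bl.pkl','wb')); save(c,'w13')
a=cv2.imread('pics/w12.png')[110:230,180:330]; b=cv2.imread('pics/w13.png')
cv2.imwrite('pics/m1.png',np.hstack([cv2.resize(a,(400,320),interpolation=cv2.INTER_NEAREST),cv2.resize(b[130:250,180:330],(400,320),interpolation=cv2.INTER_NEAREST)]))
E
```

```text
eef_pos: [430.6, 285.0, 127.9]
eef_pos: [397.1, 318.3, 128.6]
[400.6 324.3] -80.79 [29.7 28.6] 24.9 [249.3 189.6] tx 4.5 ty -5.4 z 128.6 az 0.002
[409.2 330.2] -30.29 [34.1 22.6] 16.8 [245.3 177. ] tx 13.9 ty -9.8 z 128.6 az 0.691
[400.6 324.3] -80.8 [29.7 28.6] 23.7 [249.5 189.4] tx 4.5 ty -5.3 z 128.7 az 0.002
[403.2 324.8] -82.97 [28.2 27.6] 16.8 [246.  177.6] tx 7.1 ty -5.4 z 128.7 az 0.040
[{'centre': [247.0, 189.4], 'conf': 0.59}]
```

View pics/m1.png

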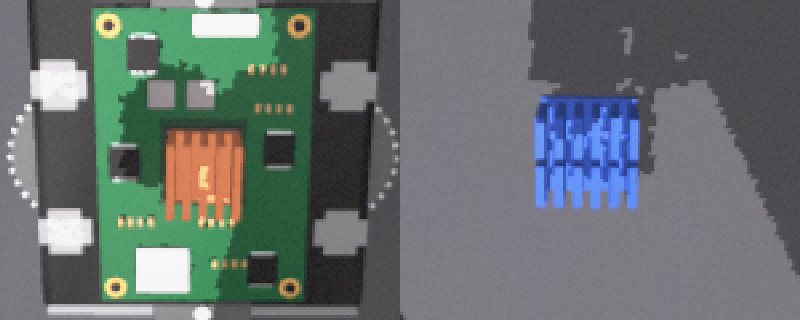

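The copper sink is flat, squared and hides its pad fully. The blue sink spans columns 230.6 to 269.2, with its rear top edge at row 208 and its front bottom edge at row 165.6.

Run:
```python
from h import *
c=pickle.load(open('bl.pkl','rb')); edges(c,27,172,208,230.6,269.2); edges(c,3,165.6,200,232,268)
m=mask(c['color'],'blue'); 
for u in (235,238,250,262,267): v=np.where(m[:,u])[0]; print(u,v[0],v[-1])
print(c['color'][160:182,233:236,2].mean(1).astype(int), c['color'][160:182,266:268,2].mean(1).astype(int))
```

```text
x -10.6..18.8 mid 4.10 len 29.4 | y mid -4.83 len 30.2
x -11.9..18.6 mid 3.33 len 30.5 | y mid -5.14 len 30.7
235 166 200
238 166 207
250 166 200
262 166 201
267 166 207
[109 126 129 130 129 114 184 221 166 124 141 145 144 150 165 170 208 212
 211 211 212 211] [ 94  86  81  82  79  84 110 202 175 124 115 118 116 115 159 242 246 246
 245 245 245 245]
```

```bash
python3 -m jog '[{"tx":3.4,"ty":-5,"tz":50,"ax":0,"ay":0,"az":0.002,"jaw":-0.6},{"tx":0,"ty":0,"tz":50,"ax":0,"ay":0,"az":0,"jaw":-0.6},{"tx":0,"ty":0,"tz":22,"ax":0,"ay":0,"az":0,"jaw":-0.6},{"tx":0,"ty":0,"tz":0,"ax":0,"ay":0,"az":0,"jaw":1},{"tx":0,"ty":0,"tz":0,"ax":0,"ay":0,"az":0,"jaw":1}]' 30 |grep eef
python3 -m jog '[{"tx":0,"ty":0,"tz":0,"ax":0,"ay":0,"az":0,"jaw":1},{"tx":0,"ty":0,"tz":0,"ax":0,"ay":0,"az":0,"jaw":1},{"tx":0,"ty":0,"tz":0,"ax":0,"ay":0,"az":0,"jaw":1}]'
python3 -m jog '[{"tx":0,"ty":0,"tz":-15,"ax":0,"ay":0,"az":0,"jaw":1},{"tx":0,"ty":0,"tz":-50,"ax":0,"ay":0,"az":0,"jaw":1},{"tx":0,"ty":0,"tz":-60,"ax":0,"ay":0,"az":0,"jaw":1},{"tx":0,"ty":0,"tz":0,"ax":0,"ay":0,"az":0,"jaw":1}]'
python3 - <<'E'
from h import *
go((538,341,132),9.4,4)
E
```

```text
eef_pos: [399.6, 324.7, 8.1]
time_s: 25.98
eef_pos: [399.7, 324.8, 8.3]
ee_rot: [-0.0, 0.997, 0.081, 0.001]
force: [-0.3, -1.3, 6.6]
grip_width: 0.344
grip_force: 30.9
time_s: 26.48
eef_pos: [400.6, 325.5, 137.1]
ee_rot: [-0.002, 0.997, 0.081, 0.004]
force: [-0.2, 0.5, -0.6]
grip_width: 0.34
grip_force: 30.0
now [400.6 325.5 137.1] 9.28 dist 138.4
{"tx":34.5,"ty":1.7,"tz":1.3,"ax":0,"ay":0,"az":-0.0005,"jaw":-1}
{"tx":34.5,"ty":1.7,"tz":1.3,"ax":0,"ay":0,"az":-0.0005,"jaw":-1}
{"tx":34.5,"ty":1.8,"tz":1.3,"ax":0,"ay":0,"az":-0.0005,"jaw":-1}
{"tx":34.5,"ty":1.8,"tz":1.3,"ax":0,"ay":0,"az":-0.0005,"jaw":-1}
```

```bash
python3 -m jog '[{"tx":34.5,"ty":1.7,"tz":0,"ax":0,"ay":0,"az":0,"jaw":1},{"tx":34.5,"ty":1.7,"tz":0,"ax":0,"ay":0,"az":0,"jaw":1},{"tx":34.5,"ty":1.7,"tz":0,"ax":0,"ay":0,"az":0,"jaw":1},{"tx":34.5,"ty":1.7,"tz":0,"ax":0,"ay":0,"az":0,"jaw":1},{"tx":0,"ty":0,"tz":0,"ax":0,"ay":0,"az":0,"jaw":1}]'|grep eef
python3 -m jog '[{"tx":0,"ty":0,"tz":0,"ax":0,"ay":0,"az":0,"jaw":1},{"tx":0,"ty":0,"tz":0,"ax":0,"ay":0,"az":0,"jaw":1},{"tx":0,"ty":0,"tz":0,"ax":0,"ay":0,"az":0,"jaw":1}]'|grep eef
python3 - <<'E'
from h import *
c=pad((588,350),32); print(place_of('board_medium_pad','wrist')); pickle.dump(c,open('bl2.pkl','wb')); save(c,'w14')
m=mask(c['color'],'blue'); m[:190]=0
M=np.linalg.inv(c['mount'])
for p in [(15,-15,-18.7),(15,15,-18.7),(-15,-15,-18.7),(15,-15,5.3),(15,15,5.3)]:
    q=M@[*p,1]; print(p,(c['cx']+c['fx']*q[0]/-q[2]).round(1),(c['cy']-c['fy']*q[1]/-q[2]).round(1))
for u in range(220,292,6):
    v=np.where(m[:,u])[0]; print(u,v[0] if len(v) else 0,v[-1] if len(v) else 0)
for v in (225,240,255,270,285,300): u=np.where(m[v])[0]; print(v,u[0],u[-1])
for u in (224,252,256): print(c['color'][212:260,u,2])
E
```

```text
eef_pos: [537.2, 339.5, 130.9]
eef_pos: [535.6, 340.2, 132.2]
[592.6 357.9] -78.14 [31.4 31.2] 26.5 [244.8 117.3] tx 59.0 ty -8.3 z 132.2 az -0.045
[592.6 357.9] 11.7 [31.4 31.4] 26.5 [244.7 117.5] tx 59.0 ty -8.3 z 132.2 az -0.042
[592.9 357.9] 12.19 [31.4 31.4] 26.4 [244.7 117.6] tx 59.1 ty -8.3 z 132.2 az -0.051
[{'centre': [245.0, 119.8], 'conf': 0.77}]
(15, -15, -18.7) 220.8 248.0
(15, 15, -18.7) 292.2 247.8
(-15, -15, -18.7) 223.1 308.5
(15, -15, 5.3) 225.8 225.6
(15, 15, 5.3) 287.0 225.5
220 251 254
226 227 306
232 227 283
238 227 306
244 227 283
250 227 306
256 227 283
262 227 306
268 227 283
274 227 306
280 227 283
286 227 306Traceback (most recent call last):
  File "<stdin>", line 9, in <module>
IndexError: index 0 is out of bounds for axis 0 with size 0
```

```bash
python3 -m jog '[{"tx":59.4,"ty":-8.2,"tz":10,"ax":0,"ay":0,"az":-0.046,"jaw":1},{"tx":0,"ty":0,"tz":55,"ax":0,"ay":0,"az":0,"jaw":1},{"tx":0,"ty":0,"tz":25,"ax":0,"ay":0,"az":0,"jaw":1},{"tx":0,"ty":0,"tz":6,"ax":0,"ay":0,"az":0,"jaw":1},{"tx":0,"ty":0,"tz":0,"ax":0,"ay":0,"az":0,"jaw":1}]'|grep eef
python3 -m jog '[{"tx":0,"ty":0,"tz":1,"ax":0,"ay":0,"az":0,"jaw":1},{"tx":0,"ty":0,"tz":1,"ax":0,"ay":0,"az":0,"jaw":1},{"tx":0,"ty":0,"tz":0,"ax":0,"ay":0,"az":0,"jaw":1}]' | grep -E "eef|^force"
for i in 1 2 3; do python3 -m jog '[{"tx":0,"ty":0,"tz":0.5,"ax":0,"ay":0,"az":0,"jaw":1},{"tx":0,"ty":0,"tz":0,"ax":0,"ay":0,"az":0,"jaw":1}]'| grep -E "eef|^force"; done
```

```text
eef_pos: [593.8, 357.8, 36.9]
eef_pos: [593.5, 357.7, 34.4]
force: [0.7, 0.8, -0.7]
eef_pos: [593.4, 357.7, 33.5]
force: [0.3, -0.3, 0.0]
eef_pos: [593.4, 357.7, 32.9]
force: [-0.3, -0.5, -0.2]
eef_pos: [593.4, 357.6, 32.4]
force: [0.3, 0.4, 0.3]
```

```bash
for i in 1 2; do python3 -m jog '[{"tx":0,"ty":0,"tz":0.5,"ax":0,"ay":0,"az":0,"jaw":1},{"tx":0,"ty":0,"tz":0,"ax":0,"ay":0,"az":0,"jaw":1}]'| grep -E "eef|^force"; done
```

```text
eef_pos: [593.4, 357.7, 32.0]
force: [-0.5, 0.4, 0.4]
eef_pos: [593.4, 357.7, 31.9]
force: [-3.1, -1.9, 4.3]
```

```bash
python3 -m jog '[{"tx":0,"ty":0,"tz":-0.4,"ax":0,"ay":0,"az":0,"jaw":1},{"tx":0,"ty":0,"tz":0,"ax":0,"ay":0,"az":0,"jaw":0.2},{"tx":0,"ty":0,"tz":0,"ax":0,"ay":0,"az":0,"jaw":-0.2},{"tx":0,"ty":0,"tz":0,"ax":0,"ay":0,"az":0,"jaw":-0.7},{"tx":0,"ty":0,"tz":-5,"ax":0,"ay":0,"az":0,"jaw":-0.7}]'|grep eef
python3 -m jog '[{"tx":0,"ty":0,"tz":-40,"ax":0,"ay":0,"az":0,"jaw":-0.7},{"tx":-20,"ty":0,"tz":-50,"ax":0,"ay":0,"az":0,"jaw":-0.7},{"tx":0,"ty":0,"tz":0,"ax":0,"ay":0,"az":0,"jaw":-0.7},{"tx":0,"ty":0,"tz":0,"ax":0,"ay":0,"az":0,"jaw":-0.7}]'|grep eef
python3 - <<'E'
from h import *
c=shot('wrist'); save(c,'w15'); print(rect(c,'blue',(592.6,357.9),ztop=50.6,zlo=46,dz=0)[:4])
t=shot('top'); save(t,'top2')
a=c['color'][100:240,180:330]; b=t['color'][120:260,80:440]
cv2.imwrite('pics/m2.png',np.vstack([cv2.resize(a,(300,280),interpolation=cv2.INTER_NEAREST).repeat(1,0) if 0 else np.pad(cv2.resize(a,(300,280),interpolation=cv2.INTER_NEAREST),((0,0),(0,492),(0,0))),cv2.resize(b,(792,308),interpolation=cv2.INTER_NEAREST)])[:,:,::-1])
E
```

```text
eef_pos: [593.2, 357.6, 36.6]
eef_pos: [573.7, 353.5, 126.6]
(array([593.94891357, 358.15435791]), -78.19597244262695, (29.959749221801758, 27.852230072021484), np.float64(49.03788719167295))
```

View pics/m2.png

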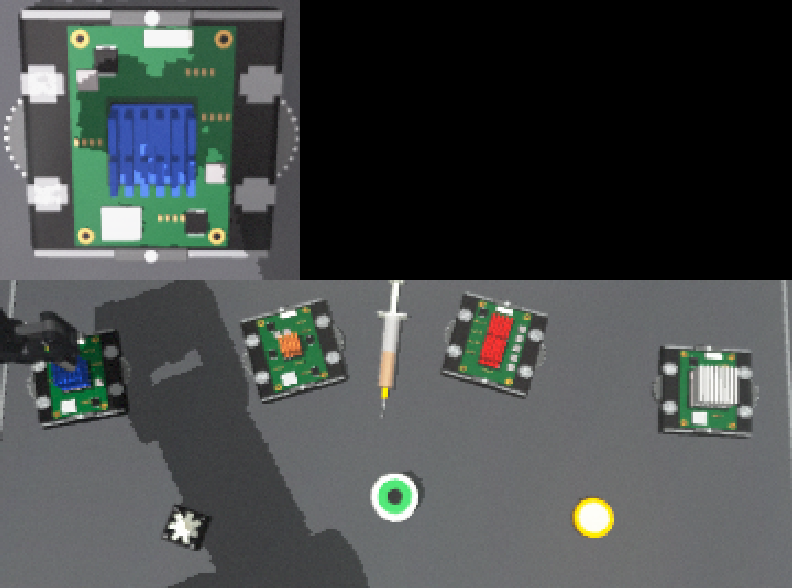

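All four sinks sit squared on their pads, and the blue one hides its pad at crop (152,150). The fan, reel, tin and syringe are unmoved. Handing in.

```bash
python3 -c "
from rig import finish_job; print(finish_job())"
```

```text
the job is handed in; nothing more can be done
None
```

I set all four heat sinks fins up, flat and squared, on their matching pads and handed the job in; the red one sits about 1 mm off centre along its strip, and the solder reel and fan were not moved.

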